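# Put a muddled gift display back on its own bases

### The arm

A 6-joint arm with a two-finger parallel gripper is mounted at the origin on a cart in front of the work surface, level with it; the furniture and walls round the work are solid. World frame = base frame: x ahead of the robot, y to its left, z up, the work surface at z = 0. Lengths are in mm, angles in rad, forces in N, time in s.
With the tool pointing down it reaches from about 300 to 775 mm from the base axis. Payload 14.6 kg.
Tool frame: the origin (TCP) lies midway between the tips of the shut fingers; the grasp point (between the pads) lies 19 mm behind it; z points along the fingers, y is the line along which they close (so a half turn about z gives the same grasp; the last joint's range is limited). The gripper opens to 94 mm and grips with 3 to 60 N. Pads are 16 mm wide; open, the fingers measure 119 mm over their backs; the gripper's body (75 mm by 177 mm) begins 78 mm behind the grasp point.
Start: joints at [1.068, 0.3, 1.521, -0, 1.321, -0.067], TCP at [232.171, 498.584, 205.446] pointing down, gripper open.
Joint ranges: [-3.03, 3.03], [-0.79, 2.21], [0.23, 2.52], [-1.04, 4.18], [0, 3.07], [-2.55, 2.55]. Speed limits (rad/s): [2.22, 2.22, 2.57, 3.14, 3.14, 3.14].

### API

Orientations are given as [roll, pitch, yaw] about the fixed x, y, z axes, in that order (R = Rz(yaw) Ry(pitch) Rx(roll)).
In Python, from cell import * gives the robot as it stands. The module is installed in compiled form; this text tells all that it offers.
- The arm moves only by the tool servo_tool, never from a script. Its argument "motion" is a list of rows, each an object of numbers: "wx", "wy", "wz": the turn, a rotation vector about the tool's x, y, z in units of 2 rad (1.0 is 2 rad); "dx", "dy", "dz": the shift along the tool's x, y, z in units of 10 cm (1.0 is 10 cm); "fingers": the closure, from -1 (fully open) to 1 (shut). In form: [{"wx": .., "wy": .., "wz": .., "dx": .., "dy": .., "dz": .., "fingers": ..}, ...]. A call has 1 to 10 rows; each row is the pose to reach, as a shift and turn from the pose commanded when the call began, along the tool's axes at that moment; what a row does not reach only later rows make up. A row lasts 1/10 s, in which the tool goes at most 50 mm and 8.59 degrees, less where a joint would pass 70% of its speed; a pose out of reach is approached as far as the arm can. A call with a number of a shift or a turn outside -1 to 1 is refused whole. A call with a gripper value outside its range is refused whole. The fingers move at their own pace and stop on an object; "newtons" is the grip in N (left out, the last holds). Time passes only in rows, so rows that repeat a pose let the fingers close. It gives the time, the measured TCP pose, the force, the opening and the grip force at its end, in the units of the state.
- read_state(): the state, without advancing time (a new reading comes with each control period).
- camera(name): name is "scene" or "top" or "wrist"; returns a dict with "image" (400x640x3 uint8, red, green, blue), "fx", "fy", "cx", "cy" (pixels), "k1" (the pictures are not rectified: a ray, as slopes to the right and down, at radius r is drawn at 1 + k1 r^2 times it, then the intrinsics apply), "R" (3x3) and "t" (3): a world point X has camera coordinates R X + t. Camera axes: x right, y down, z forward; pixel columns grow to the right and rows downward; lengths in mm; the calibration is good to about 2 mm. A picture is of the moment at which its call begins. There is no depth.
- sign_off(): hands the job in; it is judged then, once.
Trained networks look in a picture, given as the dict that the camera call returned (one of the last four; its "shot" number tells which), for a name from the list of things; names that differ only in an ending like _2 or _b are one class to them, and where a whole thing is asked for, a point or a joint stands for the part that bears it (a point fixed in the world has none). Each returns a list of dicts, best first, with "conf" (0 to 1); they miss things now and then, are a little off and sometimes report something else, mostly with a low value. They report only what shows in the picture. A call takes as long as a camera call.
- spot_in(query, picture): "location" ([column, row] in pixels, amid what is visible of it).
- trace(query, picture): "pixels" (400x640 bool, what is visible of it) and "location" ([column, row] in pixels, amid what is visible of it).
The state is a dict: "clock": time; "joints": joint angles; "qd": joint speeds; "effort": joint torques, N m; "eef_pos": TCP position; "eef_rot": TCP orientation; "wrist_force": force on the tool from outside, world axes, zero at the start; "moment": the same for the moment, N m; "finger_gap": finger opening in mm; "finger_force": force on a finger pad.
Only numpy, scipy, OpenCV 4.12 (cv2) and the standard library are available. Lean on these libraries where they do the work, as an engineer would, in place of code of your own. Each camera call takes 0.05 s, during which the arm holds its last target. There are 200 camera calls.

### The job

Customers have put the four pieces of this display back on the wrong oak bases. Swap them round, setting a piece aside on the empty cork mat when its base is still taken, until every piece stands upright, flat down in the recess of its own base: the striped candle on the large round base, the yellow gift box on the rectangular one, the egg cup on the small round one and the pinch pot on the square one. They break easily, so do not drop them or tip them over.

Things in the scene. Friction and masses are not known exactly. Their poses are not given: they have to be found in the camera images.
- candle: striped ceramic candle jar, a plain cylinder 61 mm in diameter and 60 mm tall, flat foot, about 0.2 kg. Origin: centre of its underside, z up. It belongs on the large round base.
- gift_box: upright yellow patterned card gift box, 60 x 120 mm in plan (60 along its x, 120 along its y) and 90 mm tall, about 0.2 kg; it can be gripped across the 60 mm. Origin: centre of its underside, z up. It belongs on the rectangular base.
- egg_cup: small plain ceramic egg cup, 50 mm across at the rim, 31 mm tall, widening from a foot 28 mm across (33 mm at 5 mm up); about 0.06 kg. The nearly upright band just under its rim (21 to 31 mm up) can be gripped across the outside. Origin: centre of its underside, z up. It belongs on the small round base.
- pinch_pot: small speckled ceramic pinch pot without handle, 54 mm across and 37 mm tall, its upper half nearly upright, its foot 42 mm across; about 0.09 kg. It can be gripped across the outside of its upper half. Origin: centre of its underside, z up. It belongs on the square base.
- candle_base: large round oak display base on the table, fixed, 104 mm in diameter, 20 mm high, with a round felt-floored recess 77 mm in diameter and 5 mm deep in the middle of its top. Origin: centre of its underside, z up; recess floor 15 mm above it, rim 20 mm above it.
- box_base: rectangular oak display base on the table, fixed, 100 mm (its x) by 160 mm (its y), 20 mm high, with a rectangular felt-floored recess 76 mm (x) by 136 mm (y) and 5 mm deep in the middle of its top; its yaw varies. Origin: centre of its underside, z up; recess floor 15 mm above it, rim 20 mm above it.
- egg_cup_base: small round oak display base on the table, fixed, 86 mm in diameter, 20 mm high, with a round felt-floored recess 48 mm in diameter and 5 mm deep in the middle of its top. Origin: centre of its underside, z up; recess floor 15 mm above it, rim 20 mm above it. A piece too big for the recess stands on the rim, 20 mm up.
- pot_base: square oak display base on the table, fixed, 96 mm square, 20 mm high, with a square felt-floored recess 60 x 60 mm and 5 mm deep in the middle of its top. Origin: centre of its underside, z up; recess floor 15 mm above it, rim 20 mm above it. A piece too big for the recess stands on the rim, 20 mm up.
- mat: round cork mat lying on the table, fixed, 120 mm in diameter and 4 mm thick, empty at the start: a free spot on which a piece can be put aside. Origin: centre of its underside, z up.
- keyring_carousel: tall wooden keyring carousel on the table, right of the middle, fixed: a post 50 mm square and 284 mm tall, hung with key rings, on a foot 124 mm in diameter. Not part of the job: keep arm and gripper clear of it. Origin: centre of its underside. Other ware within 12 cm of a base is under 60 mm tall; taller ware stands farther back and to the right.

How it is judged (in metres and radians):
At the end, for the whole second after the job is handed in: Each of the four pieces stands upright (within 0.06 rad), flat on the felt floor of the recess of its own base (its underside less than 2.5 mm above that floor, its centre within 12 mm of the base's centre, 14 mm for the gift box and the pinch pot), released and at rest (horizontal distance between candle and candle_base below 0.012 m and z of candle in the frame of candle_base between 0.012 and 0.0175 m and angle between each of candle, gift_box, egg_cup, pinch_pot's own z axis and vertical below 0.06 rad and linear speed of each of candle, gift_box, egg_cup, pinch_pot below 0.02 m/s and contact force between the fingers and candle below 0.05 N and horizontal distance between gift_box and box_base below 0.014 m and z of gift_box in the frame of box_base between 0.012 and 0.0175 m and contact force between the fingers and gift_box below 0.05 N and horizontal distance between egg_cup and egg_cup_base below 0.012 m and z of egg_cup in the frame of egg_cup_base between 0.012 and 0.0175 m and contact force between the fingers and egg_cup below 0.05 N and horizontal distance between pinch_pot and pot_base below 0.014 m and z of pinch_pot in the frame of pot_base between 0.012 and 0.0175 m and contact force between the fingers and pinch_pot below 0.05 N); the robot touches nothing.
It fails at once if one of the four pieces is tipped over (more than 40 degrees from upright) (angle between any of candle, gift_box, egg_cup, pinch_pot's own z axis and vertical above 0.7 rad).
It fails at once if one of the four pieces is dropped or thrown (moves faster than 0.8 m/s, as after a fall of more than about 3 cm, with no finger touching it) ((contact force between the fingers and candle below 0.01 N and linear speed of candle above 0.8 m/s) or (contact force between the fingers and gift_box below 0.01 N and linear speed of gift_box above 0.8 m/s) or (contact force between the fingers and egg_cup below 0.01 N and linear speed of egg_cup above 0.8 m/s) or (contact force between the fingers and pinch_pot below 0.01 N and linear speed of pinch_pot above 0.8 m/s)).
It also fails if it takes over 131 s, if anything falls off the work surface, if the arm or the gripper's body presses on something with over 40 N, if the wrist force passes 120 N, or if a joint passes its speed limit or range.

## Working session

There is one attempt and no reset: what is moved stays moved. The work goes in short steps, Python scripts to look and compute and a tool call to move; the robot and the scene stay as the last step left them, time stands still between calls to the robot, and variables do not carry over. Pictures are saved under pics/ and viewed, at most 14 in all, crops included, and the job is handed in when it is done.

Besides the shell and the picture viewer there is one more tool, called after ">>>" in YAML: its name, and indented under it one key for each argument. servo_tool: Moves the arm, as the interface text tells. Its arguments: {"type":"object","properties":{"motion":{"type":"array","items":{"type":"object","properties":{"wx":{"type":"number"},"wy":{"type":"number"},"wz":{"type":"number"},"dx":{"type":"number"},"dy":{"type":"number"},"dz":{"type":"number"},"fingers":{"type":"number"}}}},"newtons":{"type":"number"}},"required":["motion"]}

```bash
mkdir -p pics; cat > h.py <<'E'
from cell import *
import numpy as np, cv2
def px2ray(c,p):
    x=(p[0]-c["cx"])/c["fx"]; y=(p[1]-c["cy"])/c["fy"]
    u,v=x,y
    for _ in range(20):
        s=1+c["k1"]*(u*u+v*v); u,v=x/s,y/s
    R=np.array(c["R"]);t=np.array(c["t"])
    return -R.T@t, R.T@np.array([u,v,1.])
def at_z(c,p,z):
    o,d=px2ray(c,p); return o+d*(z-o[2])/d[2]
def proj(c,X):
    q=np.array(c["R"])@np.array(X,float)+np.array(c["t"]); u,v=q[:2]/q[2]; s=1+c["k1"]*(u*u+v*v)
    return np.array([c["fx"]*u*s+c["cx"],c["fy"]*v*s+c["cy"]])
def tri(obs):
    A=np.zeros((3,3));b=np.zeros(3)
    for c,p in obs:
        o,d=px2ray(c,p); d=d/np.linalg.norm(d); M=np.eye(3)-np.outer(d,d); A+=M;b+=M@o
    return np.linalg.solve(A,b)
def save(c,n): cv2.imwrite("pics/%s.png"%n,cv2.cvtColor(c["image"],cv2.COLOR_RGB2BGR))
E
python3 - <<'E'
from h import *
import pickle
cs={n:camera(n) for n in("scene","top","wrist")}
for n,c in cs.items(): save(c,n+"0"); print(n,c["fx"],c["k1"],(-np.array(c["R"]).T@c["t"]).round(), np.array(c["R"])[2].round(2))
names="candle gift_box egg_cup pinch_pot candle_base box_base egg_cup_base pot_base mat keyring_carousel".split()
for q in names:
    for n in("scene","top"):
        for d in trace(q,cs[n])[:2]:
            ys,xs=np.nonzero(d["pixels"]); print(q,n,round(d["conf"],2),np.round(d["location"]),xs.min(),xs.max(),ys.min(),ys.max(),at_z(cs[n],d["location"],20).round())
s=read_state();print(s)
E
```

```text
scene 457.5466367863396 0.00738499849083105 [-231. -632.  680.] [ 0.6   0.6  -0.52]
top 422.7530497869233 0.00976573373837101 [ 319.   64. 1162.] [ 0.15  0.02 -0.99]
wrist 337.798809731497 -0.02445227793852256 [162. 531. 384.] [ 0.24 -0.11 -0.96]
candle scene 0.68 [365. 211.] 354 378 196 227 [577.   9.  20.]
candle top 0.57 [354. 176.] 342 364 164 189 [552. -28.  20.]
candle top 0.34 [262. 183.] 239 297 161 200 [535. 226.  20.]
gift_box scene 0.79 [387. 266.] 358 419 241 294 [ 439. -174.   20.]
gift_box top 0.74 [428. 230.] 400 455 208 256 [ 401. -220.   20.]
egg_cup scene 0.62 [308. 186.] 297 314 179 194 [563. 214.  20.]
egg_cup top 0.55 [268. 176.] 260 279 169 187 [553. 211.  20.]
pinch_pot scene 0.71 [240. 181.] 232 249 173 190 [441. 379.  20.]
pinch_pot top 0.59 [350. 178.] 341 364 164 189 [546. -16.  20.]
pinch_pot top 0.54 [211. 224.] 202 223 212 231 [421. 365.  20.]
candle_base scene 0.84 [235. 189.] 220 255 182 202 [400. 347.  20.]
candle_base top 0.84 [217. 231.] 197 234 209 246 [403. 348.  20.]
candle_base top 0.69 [311. 225.] 289 332 202 244 [416.  93.  20.]
box_base scene
[... 541 characters left out ...]
02 244 [418.  91.  20.]
{'clock': 1.15, 'joints': array([ 1.06837287e+00,  2.99891743e-01,  1.52098420e+00, -8.25202748e-06,
        1.32068018e+00, -6.66131529e-02]), 'qd': array([ 0.00122471,  0.00210437,  0.00022981,  0.00088658, -0.00075941,
        0.0016572 ]), 'effort': array([ 3.11791082e-03, -5.31671977e+01, -3.52917731e+01,  7.09635601e-02,
        2.12866411e-02,  9.29384036e-07]), 'eef_pos': array([232.19204453, 498.58726208, 205.4568029 ]), 'eef_rot': array([3.14155674e+00, 1.04090968e-05, 2.70578439e+00]), 'wrist_force': array([ 0.14285412, -0.02337229,  0.80038265]), 'moment': array([ 0.01645588, -0.02177464,  0.01532676]), 'finger_force': 0.0, 'finger_gap': 94.20644550237893}
```

```bash
python3 - <<'E'
import cv2
a=cv2.imread("pics/top0.png")[140:280,170:490]; cv2.imwrite("pics/top0c.png",cv2.resize(a,(800,350),interpolation=cv2.INTER_CUBIC))
a=cv2.imread("pics/scene0.png")[120:330,180:500]; cv2.imwrite("pics/scene0c.png",cv2.resize(a,(800,525),interpolation=cv2.INTER_CUBIC))
E
```

```text
(no output)
```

View pics/top0c.png

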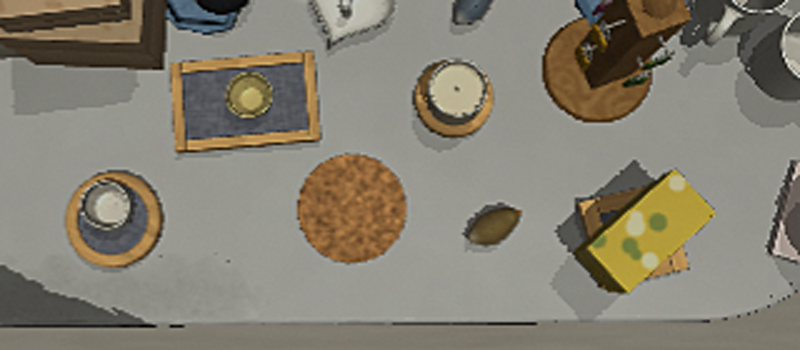

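View pics/scene0c.png

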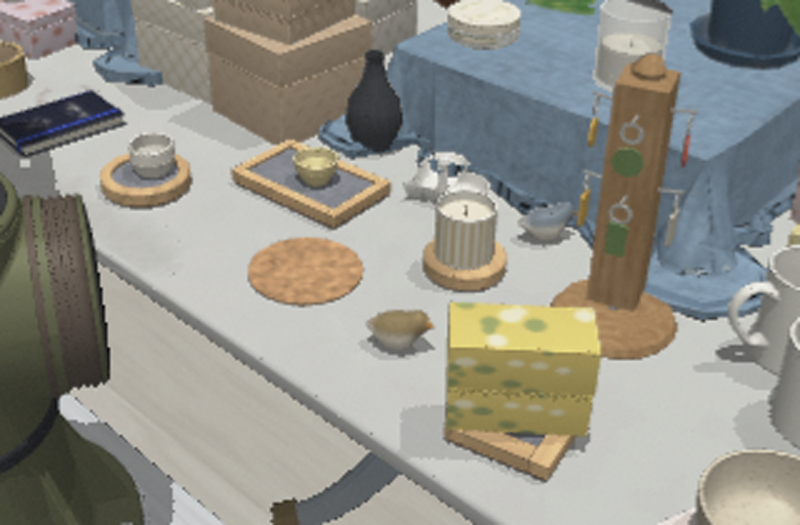

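The top view shows candle on the small round base (456,95 in the crop), yellow box askew on the square base (645,230), egg cup on the rectangular base (250,95), and pinch pot in the large round base (107,203). The mat at (352,208) is empty. The scene view agrees. So the order is pot→mat, candle, egg cup, box, then pot.

```bash
cat >> h.py <<'E'
from scipy.optimize import least_squares
def cyl(*rz):
    a=np.linspace(0,2*np.pi,48,endpoint=False)
    return np.vstack([np.c_[r*np.cos(a),r*np.sin(a),np.full(48,z)] for r,z in rz])
def box(x,y,h): return np.array([[i*x/2,j*y/2,k] for i in(-1,1) for j in(-1,1) for k in(0,h)],float)
SH=dict(candle=cyl((30.5,0),(30.5,60)),gift_box=box(60,120,90),egg_cup=cyl((14,0),(16.5,5),(25,21),(25,31)),pinch_pot=cyl((21,0),(27,18),(27,37)),
 candle_base=cyl((52,0),(52,20)),box_base=box(100,160,20),egg_cup_base=cyl((43,0),(43,20)),pot_base=box(96,96,20),mat=cyl((60,0),(60,4)))
TH=np.linspace(0,2*np.pi,24,endpoint=False);D=np.c_[np.cos(TH),np.sin(TH)]
def fit(q,obs,p0,free_z=True,yaw0=0.):
    """obs: list (cam, mask); returns x,y,z,yaw and rms px per view"""
    S=SH[q]; hasyaw=q in("gift_box","box_base","pot_base"); H=[]
    for c,m in obs:
        ys,xs=np.nonzero(m); H.append((np.c_[xs,ys]@D.T).max(0)+.5*abs(D).sum(1)*0)
    def res(v,cat=True):
        x,y,z=v[:3]; w=v[3] if hasyaw else 0
        Rz=np.array([[np.cos(w),-np.sin(w),0],[np.sin(w),np.cos(w),0],[0,0,1]]); P=S@Rz.T+[x,y,z]
        r=[np.max(np.array([proj(c,X) for X in P])@D.T,axis=0)-h for (c,_),h in zip(obs,H)]
        return np.concatenate(r+[[0 if free_z else (z-p0[2])*100,]]) if cat else [np.median(abs(a)).round(2) for a in r]
    s=least_squares(res,[*p0,yaw0],loss="soft_l1",x_scale=[10,10,10,.1],diff_step=1e-4)
    return s.x.round(2),res(s.x,False)
def best(q,c,near=None,rad=60):
    """most confident mask, near: expected world point"""
    L=[d for d in trace(q,c) if d["conf"]>.3 and d["pixels"].sum()>30]
    if near is not None: L=[d for d in L if np.linalg.norm(np.array(d["location"])-proj(c,near))<rad]
    return (L[0]["pixels"],L[0]["conf"]) if L else (None,0)
def step(world_target,st=None,yaw=None):
    """tool-frame shift in 10 cm units and turn wz in 2 rad units to reach a TCP position"""
    s=st or read_state(); w=s["eef_rot"][2]; d=np.array(world_target)-s["eef_pos"]
    x=np.array([np.cos(w),np.sin(w)]); y=np.array([np.sin(w),-np.cos(w)])
    o=[d[:2]@x/100,d[:2]@y/100,-d[2]/100]
    wz=None if yaw is None else -((yaw-w+np.pi/2)%np.pi-np.pi/2)/2
    return np.round(o,3),wz
E
python3 - <<'E'
from h import *
cs={n:camera(n) for n in("scene","top")}
G=dict(candle=(540,-20,20,0),gift_box=(400,-190,20,-.9),egg_cup=(545,205,15,0),pinch_pot=(413,360,15,0),candle_base=(403,348,0,0),box_base=(530,220,0,1.5),egg_cup_base=(535,-10,0,0),pot_base=(405,-180,0,.4),mat=(410,92,0,0))
for q,g in G.items():
    o=[];cf=[]
    for n,c in cs.items():
        m,k=best(q,c,g[:3])
        if m is not None:o.append((c,m));cf.append((n,round(k,2)))
    print(q,cf,*[fit(q,o,g[:3],f,g[3]) for f in(True,False)] if o else "")
w=camera("wrist");save(w,"w0")
for q in("pinch_pot","candle_base","mat","box_base","egg_cup"):
    m,k=best(q,w,G[q][:3],100)
    if m is not None: print("wrist",q,k,fit(q,[(w,m)],G[q][:3],False,G[q][3]))
print(step((400,350,205)))
E
```

```text
candle [('scene', 0.78), ('top', 0.59)] (array([544.53, -19.43,  14.85,   0.  ]), [np.float64(0.4), np.float64(0.29)]) (array([542.46, -20.55,  20.  ,   0.  ]), [np.float64(0.85), np.float64(0.56)])
gift_box [('scene', 0.73), ('top', 0.64)] (array([ 392.01, -205.39,   15.61,    0.72]), [np.float64(1.17), np.float64(1.22)]) (array([ 390.41, -206.17,   20.  ,    0.73]), [np.float64(1.28), np.float64(1.58)])
egg_cup [('scene', 0.61), ('top', 0.56)] (array([545.81, 204.17,  12.13,   0.  ]), [np.float64(0.89), np.float64(0.24)]) (array([545.04, 203.47,  15.  ,   0.  ]), [np.float64(0.78), np.float64(0.27)])
pinch_pot [('scene', 0.64)] (array([490.72, 453.07, -52.28,   0.  ]), [np.float64(0.27)]) (array([422.45, 351.03,  15.  ,   0.  ]), [np.float64(1.0)])
candle_base [('scene', 0.69), ('top', 0.77)] (array([414.71, 355.5 ,  -4.32,   0.  ]), [np.float64(1.03), np.float64(0.37)]) (array([413.95, 353.83,  -0.  ,   0.  ]), [np.float64(0.83), np.float64(0.34)])
box_base [('scene', 0.89), ('top', 0.6)] (array([549.07, 216.93,  -9.67,   1.15]), [np.float64(2.69), np.float64(3.68)]) (array([546.2
[... 215 characters left out ...]
 -0.  ,   0.  ]), [np.float64(0.43), np.float64(0.62)])
pot_base [('scene', 0.74), ('top', 0.81)] (array([ 3.9399e+02, -2.1075e+02, -1.7350e+01,  2.2000e-01]), [np.float64(7.21), np.float64(0.67)]) (array([ 3.9334e+02, -2.0800e+02, -0.0000e+00,  2.7000e-01]), [np.float64(2.77), np.float64(0.88)])
mat [('scene', 0.83), ('top', 0.91)] (array([425.88,  94.45,  -3.82,   0.  ]), [np.float64(0.43), np.float64(0.19)]) (array([424.78,  93.36,  -0.  ,   0.  ]), [np.float64(0.6), np.float64(0.24)])
wrist pinch_pot 0.95 (array([427.46, 353.68,  15.  ,   0.  ]), [np.float64(1.4)])
wrist candle_base 0.83 (array([415.56, 353.8 ,  -0.  ,   0.  ]), [np.float64(1.43)])
(array([-2.149, -0.639,  0.004]), None)
```

>>> servo_tool:
  motion:
    - {"dx":-0.1}
    - {"dx":-0.3,"dy":-0.1}
    - {"dx":-0.5,"dy":-0.1}
    - {"dx":-0.75,"dy":-0.2}
    - {"dx":-1.0,"dy":-0.2}

```text
schema error: expected keys wx, wy, wz, dx, dy, dz, fingers
```

>>> servo_tool:
  motion:
    - {"dx":-0.25,"dy":-0.1,"wz":0.06}
    - {"dx":-0.5,"dy":-0.2,"wz":0.12}
    - {"dx":-0.7,"dy":-0.25,"wz":0.19}
    - {"dx":-0.85,"dy":-0.25,"wz":0.25}
    - {"dx":-0.95,"dy":-0.25,"wz":0.25}
    - {"dx":-0.95,"dy":-0.25,"wz":0.25}
    - {"dx":-0.95,"dy":-0.25,"wz":0.25}

```text
schema error: expected keys wx, wy, wz, dx, dy, dz, fingers
```

```bash
python3 - <<'E'
from h import *
s=read_state();print(s["clock"],s["eef_pos"].round(1),s["eef_rot"].round(3),s["joints"].round(2))
w=camera("wrist");save(w,"w1")
G=dict(pinch_pot=(424,353,15,0),candle_base=(414,354,0,0),mat=(424,93,0,0),box_base=(530,220,0,.1),egg_cup=(545,203,15,0))
for q in G:
    m,k=best(q,w,G[q][:3],100)
    if m is not None:
        ys,xs=np.nonzero(m);print(q,round(k,2),xs.min(),xs.max(),ys.min(),ys.max(),fit(q,[(w,m)],G[q][:3],False,G[q][3]),fit(q,[(w,m)],G[q][:3],True,G[q][3]))
E
```

```text
2.45 [232.2 498.6 205.4] [3.142 0.    2.706] [ 1.07  0.3   1.52 -0.    1.32 -0.07]
pinch_pot 0.97 261 305 362 399 (array([427.86, 353.4 ,  15.  ,   0.  ]), [np.float64(1.97)]) (array([467.67, 327.87, -32.78,   0.  ]), [np.float64(1.34)])
candle_base 0.59 244 319 315 381 (array([415.53, 353.61,  -0.  ,   0.  ]), [np.float64(2.27)]) (array([431.37, 342.42, -25.12,   0.  ]), [np.float64(0.83)])
```

View pics/w1.png

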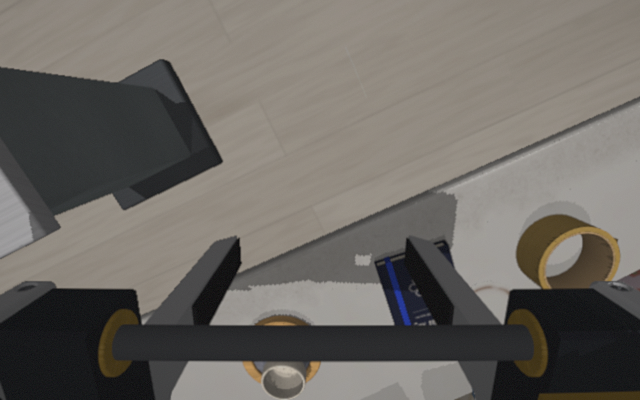

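The wrist picture shows the pot (283,375) in the large base beyond the gripper bar. The arm has not moved, because rows need all the keys.

>>> servo_tool:
  motion:
    - {"wx":0,"wy":0,"wz":0,"dx":-0.1,"dy":0,"dz":0,"fingers":-1}
    - {"wx":0,"wy":0,"wz":0,"dx":-0.3,"dy":-0.1,"dz":0,"fingers":-1}
    - {"wx":0,"wy":0,"wz":0,"dx":-0.6,"dy":-0.1,"dz":0,"fingers":-1}
    - {"wx":0,"wy":0,"wz":0,"dx":-1,"dy":-0.2,"dz":0,"fingers":-1}
  newtons: 15

```text
clock: 3.15
eef_pos: [315.2, 437.9, 205.5]
eef_rot: [3.141, 0.0, 2.707]
wrist_force: [0.7, 0.4, 0.2]
finger_gap: 94.0
finger_force: 0.0
```

>>> servo_tool:
  motion:
    - {"wx":0,"wy":0,"wz":0.06,"dx":-0.4,"dy":-0.1,"dz":0,"fingers":-1}
    - {"wx":0,"wy":0,"wz":0.12,"dx":-0.7,"dy":-0.2,"dz":0,"fingers":-1}
    - {"wx":0,"wy":0,"wz":0.19,"dx":-0.9,"dy":-0.25,"dz":0,"fingers":-1}
    - {"wx":0,"wy":0,"wz":0.25,"dx":-1,"dy":-0.25,"dz":0,"fingers":-1}
    - {"wx":0,"wy":0,"wz":0.25,"dx":-1,"dy":-0.25,"dz":0,"fingers":-1}
    - {"wx":0,"wy":0,"wz":0.25,"dx":-1,"dy":-0.25,"dz":0,"fingers":-1}

```text
clock: 3.75
eef_pos: [394.5, 373.2, 205.4]
eef_rot: [-3.141, -0.0, 2.209]
wrist_force: [-0.8, -0.7, 1.1]
finger_gap: 94.0
finger_force: 0.0
```

```bash
python3 - <<'E'
from h import *
s=read_state();print(s["clock"],s["eef_pos"].round(1),s["eef_rot"].round(3),s["joints"].round(2))
w=camera("wrist");save(w,"w2");t=camera("top")
G=dict(pinch_pot=(424,353,15,0),candle_base=(414,354,0,0),mat=(424,93,0,0),box_base=(530,220,0,.1),egg_cup=(545,203,15,0))
for q in G:
  for n,c in(("w",w),("t",t)):
    m,k=best(q,c,G[q][:3],80)
    if m is not None:
        ys,xs=np.nonzero(m);print(n,q,round(k,2),xs.min(),xs.max(),ys.min(),ys.max(),fit(q,[(c,m)],G[q][:3],False,G[q][3]))
print(proj(w,(*s["eef_pos"][:2],205)),proj(w,(424,353,52)))
E
```

```text
3.75 [394.5 373.2 205.4] [-3.141 -0.     2.209] [0.69 0.28 1.54 0.   1.32 0.05]
w pinch_pot 0.72 312 364 195 246 (array([426.82, 355.48,  15.  ,   0.  ]), [np.float64(0.69)])
t pinch_pot 0.73 202 223 212 231 (array([426.85, 354.84,  15.  ,   0.  ]), [np.float64(0.6)])
w candle_base 0.61 282 373 161 250 (array([414.35, 354.8 ,  -0.  ,   0.  ]), [np.float64(0.42)])
t candle_base 0.97 196 234 209 246 (array([414.11, 354.26,  -0.  ,   0.  ]), [np.float64(0.64)])
w mat 0.88 183 262 319 394 (array([427.93,  93.43,  -0.  ,   0.  ]), [np.float64(1.72)])
t mat 0.87 289 331 202 244 (array([425.06,  94.31,  -0.  ,   0.  ]), [np.float64(0.8)])
w box_base 0.67 278 410 282 399 (array([ 5.4563e+02,  2.1100e+02, -0.0000e+00,  7.0000e-02]), [np.float64(1.16)])
t box_base 0.64 238 298 161 200 (array([ 5.4310e+02,  2.1202e+02, -0.0000e+00,  6.0000e-02]), [np.float64(1.13)])
w egg_cup 0.72 320 360 362 388 (array([547.67, 201.42,  15.  ,   0.  ]), [np.float64(1.43)])
t egg_cup 0.74 261 278 170 186 (array([543.56, 203.93,  15.  ,   0.  ]), [np.float64(0.88)])
[323.65607701 251.40594981] [334.39827712 222.74397393]
```

View pics/w2.png

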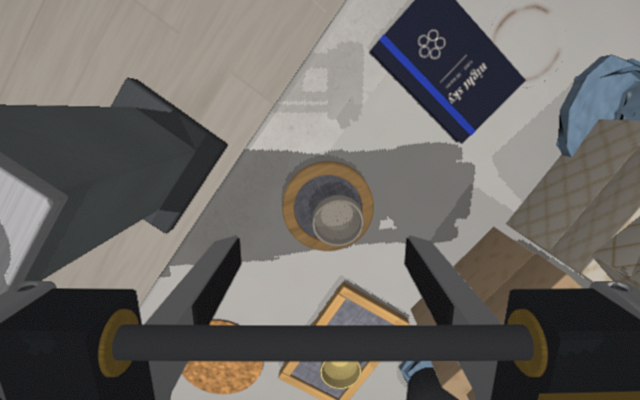

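The picture shows the pot (338,218) in the base (328,205), and the mat and egg cup below. The fits from both cameras agree within 1 mm, so I descend onto the pot.

>>> servo_tool:
  motion:
    - {"wx":0,"wy":0,"wz":0,"dx":-0.2,"dy":0.1,"dz":0.1,"fingers":-1}
    - {"wx":0,"wy":0,"wz":0,"dx":-0.335,"dy":0.15,"dz":0.4,"fingers":-1}
    - {"wx":0,"wy":0,"wz":0,"dx":-0.335,"dy":0.15,"dz":0.7,"fingers":-1}
    - {"wx":0,"wy":0,"wz":0,"dx":-0.335,"dy":0.15,"dz":1.0,"fingers":-1}

```text
clock: 4.75
eef_pos: [426.7, 355.0, 104.4]
eef_rot: [3.141, 0.0, 2.205]
wrist_force: [1.4, -0.3, 0.2]
finger_gap: 93.9
finger_force: 0.0
```

>>> servo_tool:
  motion:
    - {"wx":0,"wy":0,"wz":0,"dx":0,"dy":0,"dz":0.25,"fingers":-1}
    - {"wx":0,"wy":0,"wz":0,"dx":0,"dy":0,"dz":0.5,"fingers":-1}
    - {"wx":0,"wy":0,"wz":0,"dx":0,"dy":0,"dz":0.7,"fingers":-1}
    - {"wx":0,"wy":0,"wz":0,"dx":0,"dy":0,"dz":0.8,"fingers":-1}
    - {"wx":0,"wy":0,"wz":0,"dx":0,"dy":0,"dz":0.8,"fingers":-1}

```text
clock: 5.25
eef_pos: [426.0, 355.0, 24.5]
eef_rot: [-3.14, -0.0, 2.206]
wrist_force: [0.7, 0.4, 0.2]
finger_gap: 94.0
finger_force: 0.0
```

>>> servo_tool:
  motion:
    - {"wx":0,"wy":0,"wz":0,"dx":0,"dy":0,"dz":0,"fingers":1}
    - {"wx":0,"wy":0,"wz":0,"dx":0,"dy":0,"dz":0,"fingers":1}
    - {"wx":0,"wy":0,"wz":0,"dx":0,"dy":0,"dz":0,"fingers":1}
    - {"wx":0,"wy":0,"wz":0,"dx":0,"dy":0,"dz":0,"fingers":1}
    - {"wx":0,"wy":0,"wz":0,"dx":0,"dy":0,"dz":0,"fingers":1}
    - {"wx":0,"wy":0,"wz":0,"dx":0,"dy":0,"dz":0,"fingers":1}
  newtons: 15

```text
clock: 5.85
eef_pos: [426.5, 355.4, 25.7]
eef_rot: [3.141, 0.0, 2.206]
wrist_force: [0.5, -0.3, 1.4]
finger_gap: 53.6
finger_force: 15.0
```

>>> servo_tool:
  motion:
    - {"wx":0,"wy":0,"wz":0,"dx":0,"dy":0,"dz":-0.1,"fingers":1}
    - {"wx":0,"wy":0,"wz":0,"dx":0,"dy":0,"dz":-0.3,"fingers":1}
    - {"wx":0,"wy":0,"wz":0,"dx":0,"dy":0,"dz":-0.55,"fingers":1}
    - {"wx":0,"wy":0,"wz":0,"dx":0,"dy":0,"dz":-0.7,"fingers":1}

```text
clock: 6.25
eef_pos: [426.8, 355.6, 97.8]
eef_rot: [3.14, 0.0, 2.206]
wrist_force: [-0.2, -0.1, -1.3]
finger_gap: 53.3
finger_force: 15.0
```

>>> servo_tool:
  motion:
    - {"wx":0,"wy":0,"wz":0,"dx":-0.1,"dy":-0.075,"dz":0,"fingers":1}
    - {"wx":0,"wy":0,"wz":0,"dx":-0.3,"dy":-0.225,"dz":0,"fingers":1}
    - {"wx":0,"wy":0,"wz":0,"dx":-0.5,"dy":-0.375,"dz":0,"fingers":1}
    - {"wx":0,"wy":0,"wz":0,"dx":-0.75,"dy":-0.56,"dz":0,"fingers":1}
    - {"wx":0,"wy":0,"wz":0,"dx":-1,"dy":-0.75,"dz":0,"fingers":1}

```text
clock: 6.75
eef_pos: [424.6, 228.4, 94.7]
eef_rot: [-3.14, -0.0, 2.206]
wrist_force: [0.2, -0.7, -0.7]
finger_gap: 53.1
finger_force: 15.0
```

>>> servo_tool:
  motion:
    - {"wx":0,"wy":0,"wz":0,"dx":-0.25,"dy":-0.19,"dz":0,"fingers":1}
    - {"wx":0,"wy":0,"wz":0,"dx":-0.5,"dy":-0.375,"dz":0,"fingers":1}
    - {"wx":0,"wy":0,"wz":0,"dx":-0.7,"dy":-0.525,"dz":0,"fingers":1}
    - {"wx":0,"wy":0,"wz":0,"dx":-0.9,"dy":-0.67,"dz":0,"fingers":1}
    - {"wx":0,"wy":0,"wz":0,"dx":-1,"dy":-0.75,"dz":0,"fingers":1}

```text
clock: 7.25
eef_pos: [423.6, 103.3, 94.9]
eef_rot: [-3.141, -0.0, 2.204]
wrist_force: [-0.5, 0.3, -1.0]
finger_gap: 53.6
finger_force: 15.0
```

>>> servo_tool:
  motion:
    - {"wx":0,"wy":0,"wz":0,"dx":-0.1,"dy":-0.06,"dz":0.1,"fingers":1}
    - {"wx":0,"wy":0,"wz":0,"dx":-0.1,"dy":-0.06,"dz":0.3,"fingers":1}
    - {"wx":0,"wy":0,"wz":0,"dx":-0.1,"dy":-0.06,"dz":0.5,"fingers":1}
    - {"wx":0,"wy":0,"wz":0,"dx":-0.1,"dy":-0.06,"dz":0.65,"fingers":1}
    - {"wx":0,"wy":0,"wz":0,"dx":-0.1,"dy":-0.06,"dz":0.7,"fingers":1}
    - {"wx":0,"wy":0,"wz":0,"dx":-0.1,"dy":-0.06,"dz":0.75,"fingers":1}
    - {"wx":0,"wy":0,"wz":0,"dx":-0.1,"dy":-0.06,"dz":0.78,"fingers":1}
    - {"wx":0,"wy":0,"wz":0,"dx":-0.1,"dy":-0.06,"dz":0.79,"fingers":1}

```text
clock: 8.05
eef_pos: [425.5, 93.8, 16.5]
eef_rot: [3.141, 0.0, 2.206]
wrist_force: [0.6, 1.1, -0.9]
finger_gap: 53.4
finger_force: 15.0
```

>>> servo_tool:
  motion:
    - {"wx":0,"wy":0,"wz":0,"dx":0,"dy":0,"dz":0.01,"fingers":1}
    - {"wx":0,"wy":0,"wz":0,"dx":0,"dy":0,"dz":0.02,"fingers":1}
    - {"wx":0,"wy":0,"wz":0,"dx":0,"dy":0,"dz":0.02,"fingers":1}

```text
clock: 8.35
eef_pos: [425.6, 93.7, 14.7]
eef_rot: [3.141, 0.0, 2.206]
wrist_force: [-0.1, 0.5, 0.3]
finger_gap: 53.4
finger_force: 15.0
```

>>> servo_tool:
  motion:
    - {"wx":0,"wy":0,"wz":0,"dx":0,"dy":0,"dz":0,"fingers":0.2}
    - {"wx":0,"wy":0,"wz":0,"dx":0,"dy":0,"dz":0,"fingers":-0.5}
    - {"wx":0,"wy":0,"wz":0,"dx":0,"dy":0,"dz":0,"fingers":-1}
    - {"wx":0,"wy":0,"wz":0,"dx":0,"dy":0,"dz":0,"fingers":-1}
    - {"wx":0,"wy":0,"wz":0,"dx":0,"dy":0,"dz":-0.2,"fingers":-1}
    - {"wx":0,"wy":0,"wz":0,"dx":0,"dy":0,"dz":-0.5,"fingers":-1}
    - {"wx":0,"wy":0,"wz":0,"dx":0,"dy":0,"dz":-0.9,"fingers":-1}
    - {"wx":0,"wy":0,"wz":0,"dx":0,"dy":0,"dz":-1,"fingers":-1}

```text
clock: 9.15
eef_pos: [426.8, 93.9, 117.9]
eef_rot: [3.137, 0.002, 2.206]
wrist_force: [-0.3, -0.7, -0.0]
finger_gap: 93.7
finger_force: 0.0
```

>>> servo_tool:
  motion:
    - {"wx":0,"wy":0,"wz":0.05,"dx":-0.2,"dy":0.1,"dz":-0.2,"fingers":-1}
    - {"wx":0,"wy":0,"wz":0.1,"dx":-0.5,"dy":0.1,"dz":-0.5,"fingers":-1}
    - {"wx":0,"wy":0,"wz":0.16,"dx":-0.8,"dy":0.2,"dz":-0.8,"fingers":-1}
    - {"wx":0,"wy":0,"wz":0.22,"dx":-1,"dy":0.2,"dz":-0.9,"fingers":-1}
    - {"wx":0,"wy":0,"wz":0.28,"dx":-1,"dy":0.2,"dz":-0.9,"fingers":-1}
    - {"wx":0,"wy":0,"wz":0.31,"dx":-1,"dy":0.2,"dz":-0.9,"fingers":-1}
    - {"wx":0,"wy":0,"wz":0.31,"dx":-1,"dy":0.2,"dz":-0.9,"fingers":-1}

```text
clock: 9.85
eef_pos: [500.7, 24.9, 203.8]
eef_rot: [-3.141, -0.0, 1.585]
wrist_force: [-0.5, 0.4, -0.4]
finger_gap: 94.1
finger_force: 0.0
```

```bash
cat > look.py <<'E'
from h import *
import sys
def look(G,name,cams=("wrist","top")):
    s=read_state();print(s["clock"],s["eef_pos"].round(1),s["eef_rot"].round(3),s["joints"].round(2))
    C={n:camera(n) for n in cams}
    save(C["wrist"],name)
    for q,g in G.items():
        o=[]
        for n,c in C.items():
            m,k=best(q,c,g[:3],80)
            if m is not None:
                o.append((c,m));ys,xs=np.nonzero(m);print(n,q,round(k,2),xs.min(),xs.max(),ys.min(),ys.max(),fit(q,[(c,m)],g[:3],False,g[3]))
        if len(o)>1: print("  both",fit(q,o,g[:3],True,g[3]))
    return s
E
python3 - <<'E'
from look import *
look(dict(pinch_pot=(425,94,4,0),candle=(543,-20,20,0),egg_cup_base=(543.5,-20,0,0)),"w3")
print(step((543,-20,205)))
E
```

```text
9.85 [500.7  24.9 203.8] [-3.141 -0.     1.585] [-0.02  0.19  1.66  0.    1.29 -0.04]
wrist pinch_pot 0.61 225 278 93 147 (array([426.66,  92.17,   4.  ,   0.  ]), [np.float64(1.16)])
wrist candle 0.88 335 399 198 270 (array([544.25, -19.13,  20.  ,   0.  ]), [np.float64(0.57)])
wrist egg_cup_base 0.95 325 400 183 246 (array([545.58, -18.44,  -0.  ,   0.  ]), [np.float64(1.14)])
(array([-0.458,  0.415, -0.006]), None)
```

View pics/w3.png

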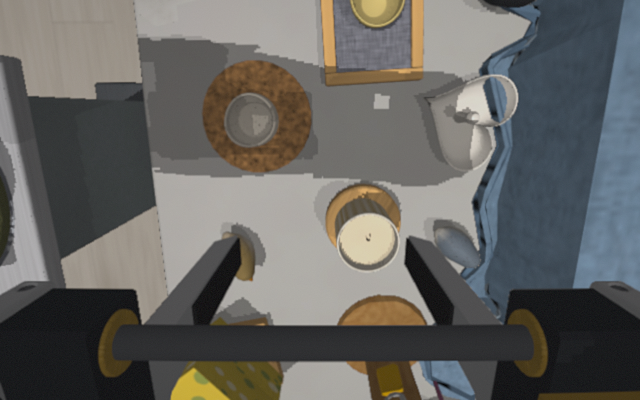

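The pot stands upright on the mat at (250,120). The candle is at (367,242), and the blue bird (457,245) is clear of the right finger.

>>> servo_tool:
  motion:
    - {"wx":0,"wy":0,"wz":0,"dx":-0.15,"dy":0.15,"dz":0,"fingers":-1}
    - {"wx":0,"wy":0,"wz":0,"dx":-0.35,"dy":0.35,"dz":0.2,"fingers":-1}
    - {"wx":0,"wy":0,"wz":0,"dx":-0.45,"dy":0.43,"dz":0.5,"fingers":-1}
    - {"wx":0,"wy":0,"wz":0,"dx":-0.45,"dy":0.43,"dz":0.8,"fingers":-1}
    - {"wx":0,"wy":0,"wz":0,"dx":-0.45,"dy":0.43,"dz":0.85,"fingers":-1}
    - {"wx":0,"wy":0,"wz":0,"dx":-0.45,"dy":0.43,"dz":0.85,"fingers":-1}

```text
clock: 10.85
eef_pos: [544.3, -19.2, 119.4]
eef_rot: [-3.14, -0.0, 1.586]
wrist_force: [-0.4, -0.5, -0.2]
finger_gap: 93.8
finger_force: 0.0
```

>>> servo_tool:
  motion:
    - {"wx":0,"wy":0,"wz":0,"dx":0,"dy":0,"dz":0.25,"fingers":-1}
    - {"wx":0,"wy":0,"wz":0,"dx":0,"dy":0,"dz":0.5,"fingers":-1}
    - {"wx":0,"wy":0,"wz":0,"dx":0,"dy":0,"dz":0.75,"fingers":-1}
    - {"wx":0,"wy":0,"wz":0,"dx":0,"dy":0,"dz":0.84,"fingers":-1}
    - {"wx":0,"wy":0,"wz":0,"dx":0,"dy":0,"dz":0.84,"fingers":-1}

```text
clock: 11.35
eef_pos: [544.7, -19.1, 36.0]
eef_rot: [3.142, -0.0, 1.586]
wrist_force: [0.2, 0.2, 1.1]
finger_gap: 94.0
finger_force: 0.0
```

>>> servo_tool:
  motion:
    - {"wx":0,"wy":0,"wz":0,"dx":0,"dy":0,"dz":0,"fingers":1}
    - {"wx":0,"wy":0,"wz":0,"dx":0,"dy":0,"dz":0,"fingers":1}
    - {"wx":0,"wy":0,"wz":0,"dx":0,"dy":0,"dz":0,"fingers":1}
    - {"wx":0,"wy":0,"wz":0,"dx":0,"dy":0,"dz":0,"fingers":1}
    - {"wx":0,"wy":0,"wz":0,"dx":0,"dy":0,"dz":0,"fingers":1}
    - {"wx":0,"wy":0,"wz":0,"dx":0,"dy":0,"dz":0,"fingers":1}
  newtons: 20

```text
clock: 11.95
eef_pos: [544.6, -19.3, 35.8]
eef_rot: [3.141, 0.0, 1.586]
wrist_force: [-1.2, 0.5, 4.5]
finger_gap: 60.5
finger_force: 20.0
```

>>> servo_tool:
  motion:
    - {"wx":0,"wy":0,"wz":0,"dx":0,"dy":0,"dz":-0.1,"fingers":1}
    - {"wx":0,"wy":0,"wz":0,"dx":0,"dy":0,"dz":-0.3,"fingers":1}
    - {"wx":0,"wy":0,"wz":0,"dx":0,"dy":0,"dz":-0.55,"fingers":1}
    - {"wx":0,"wy":0,"wz":0,"dx":0,"dy":0,"dz":-0.7,"fingers":1}

```text
clock: 12.35
eef_pos: [544.9, -19.3, 107.6]
eef_rot: [3.14, 0.0, 1.586]
wrist_force: [-0.1, -0.5, -1.4]
finger_gap: 60.4
finger_force: 20.0
```

>>> servo_tool:
  motion:
    - {"wx":0,"wy":0,"wz":0,"dx":0.1,"dy":-0.03,"dz":0,"fingers":1}
    - {"wx":0,"wy":0,"wz":0,"dx":0.3,"dy":-0.1,"dz":0,"fingers":1}
    - {"wx":0,"wy":0,"wz":0,"dx":0.6,"dy":-0.2,"dz":0,"fingers":1}
    - {"wx":0,"wy":0,"wz":0,"dx":0.94,"dy":-0.31,"dz":0,"fingers":1}

```text
clock: 12.75
eef_pos: [510.9, 75.3, 104.5]
eef_rot: [-3.14, 0.0, 1.585]
wrist_force: [1.1, -0.1, -1.7]
finger_gap: 60.3
finger_force: 20.0
```

>>> servo_tool:
  motion:
    - {"wx":0,"wy":0,"wz":0,"dx":0.3,"dy":-0.1,"dz":0,"fingers":1}
    - {"wx":0,"wy":0,"wz":0,"dx":0.6,"dy":-0.2,"dz":0,"fingers":1}
    - {"wx":0,"wy":0,"wz":0,"dx":0.94,"dy":-0.31,"dz":0,"fingers":1}

```text
clock: 13.05
eef_pos: [478.3, 169.1, 104.6]
eef_rot: [-3.14, 0.0, 1.586]
wrist_force: [0.8, -0.0, -1.8]
finger_gap: 60.3
finger_force: 20.0
```

>>> servo_tool:
  motion:
    - {"wx":0,"wy":0,"wz":0,"dx":0.3,"dy":-0.1,"dz":0,"fingers":1}
    - {"wx":0,"wy":0,"wz":0,"dx":0.6,"dy":-0.2,"dz":0,"fingers":1}
    - {"wx":0,"wy":0,"wz":0,"dx":0.94,"dy":-0.31,"dz":0,"fingers":1}

```text
clock: 13.35
eef_pos: [445.8, 262.5, 104.6]
eef_rot: [-3.14, 0.001, 1.586]
wrist_force: [0.5, -0.4, -1.0]
finger_gap: 60.6
finger_force: 20.0
```

>>> servo_tool:
  motion:
    - {"wx":0,"wy":0,"wz":0,"dx":0.3,"dy":-0.1,"dz":0,"fingers":1}
    - {"wx":0,"wy":0,"wz":0,"dx":0.55,"dy":-0.2,"dz":0,"fingers":1}
    - {"wx":0,"wy":0,"wz":0,"dx":0.8,"dy":-0.25,"dz":0,"fingers":1}
    - {"wx":0,"wy":0,"wz":0,"dx":0.94,"dy":-0.31,"dz":0,"fingers":1}
    - {"wx":0,"wy":0,"wz":0,"dx":0.94,"dy":-0.31,"dz":0,"fingers":1}
    - {"wx":0,"wy":0,"wz":0,"dx":0.94,"dy":-0.31,"dz":0,"fingers":1}

```text
clock: 13.95
eef_pos: [414.5, 354.4, 105.0]
eef_rot: [-3.141, 0.001, 1.586]
wrist_force: [0.6, 0.1, -2.8]
finger_gap: 60.2
finger_force: 20.0
```

```bash
python3 - <<'E'
from look import *
look(dict(candle_base=(414.3,354.5,0,0),candle=(414,354,85,0)),"w4")
print(step((414.3,354.5,31)))
E
```

```text
13.95 [414.5 354.4 105. ] [-3.141e+00  1.000e-03  1.586e+00] [ 0.64  0.39  1.64 -0.    1.11  0.62]
wrist candle_base 0.73 261 387 145 236 (array([414.98, 354.43,  -0.  ,   0.  ]), [np.float64(1.4)])
top candle_base 0.64 211 235 209 243 (array([420.4 , 338.84,  -0.  ,   0.  ]), [np.float64(4.71)])
  both (array([415.33, 352.61, -14.43,   0.  ]), [np.float64(1.95), np.float64(2.1)])
wrist candle 0.73 254 391 194 325 (array([413.54, 353.09,  85.  ,   0.  ]), [np.float64(1.7)])
(array([ 0.002, -0.008,  0.745]), None)
```

>>> servo_tool:
  motion:
    - {"wx":0,"wy":0,"wz":0,"dx":0,"dy":0,"dz":0.2,"fingers":1}
    - {"wx":0,"wy":0,"wz":0,"dx":0,"dy":0,"dz":0.4,"fingers":1}
    - {"wx":0,"wy":0,"wz":0,"dx":0,"dy":0,"dz":0.55,"fingers":1}
    - {"wx":0,"wy":0,"wz":0,"dx":0,"dy":0,"dz":0.65,"fingers":1}
    - {"wx":0,"wy":0,"wz":0,"dx":0,"dy":0,"dz":0.7,"fingers":1}
    - {"wx":0,"wy":0,"wz":0,"dx":0,"dy":0,"dz":0.72,"fingers":1}
    - {"wx":0,"wy":0,"wz":0,"dx":0,"dy":0,"dz":0.73,"fingers":1}
    - {"wx":0,"wy":0,"wz":0,"dx":0,"dy":0,"dz":0.73,"fingers":1}

```text
clock: 15.05
eef_pos: [415.1, 354.9, 32.9]
eef_rot: [3.141, -0.0, 1.586]
wrist_force: [0.1, 0.0, -1.5]
finger_gap: 60.4
finger_force: 20.0
```

>>> servo_tool:
  motion:
    - {"wx":0,"wy":0,"wz":0,"dx":0,"dy":0,"dz":0.01,"fingers":1}
    - {"wx":0,"wy":0,"wz":0,"dx":0,"dy":0,"dz":0.02,"fingers":1}
    - {"wx":0,"wy":0,"wz":0,"dx":0,"dy":0,"dz":0.02,"fingers":1}

```text
clock: 15.35
eef_pos: [415.0, 355.0, 30.9]
eef_rot: [3.141, -0.0, 1.586]
wrist_force: [-1.9, 0.1, 3.0]
finger_gap: 60.9
finger_force: 20.0
```

>>> servo_tool:
  motion:
    - {"wx":0,"wy":0,"wz":0,"dx":0,"dy":0,"dz":0,"fingers":0.2}
    - {"wx":0,"wy":0,"wz":0,"dx":0,"dy":0,"dz":0,"fingers":-0.5}
    - {"wx":0,"wy":0,"wz":0,"dx":0,"dy":0,"dz":0,"fingers":-1}
    - {"wx":0,"wy":0,"wz":0,"dx":0,"dy":0,"dz":0,"fingers":-1}
    - {"wx":0,"wy":0,"wz":0,"dx":0,"dy":0,"dz":-0.2,"fingers":-1}
    - {"wx":0,"wy":0,"wz":0,"dx":0,"dy":0,"dz":-0.5,"fingers":-1}
    - {"wx":0,"wy":0,"wz":0,"dx":0,"dy":0,"dz":-0.9,"fingers":-1}
    - {"wx":0,"wy":0,"wz":0,"dx":0,"dy":0,"dz":-1,"fingers":-1}

```text
clock: 16.15
eef_pos: [416.0, 355.7, 134.4]
eef_rot: [3.137, -0.003, 1.586]
wrist_force: [0.1, 0.0, -0.1]
finger_gap: 93.7
finger_force: 0.0
```

>>> servo_tool:
  motion:
    - {"wx":0,"wy":0,"wz":-0.06,"dx":-0.1,"dy":0.1,"dz":-0.2,"fingers":-1}
    - {"wx":0,"wy":0,"wz":-0.12,"dx":-0.4,"dy":0.3,"dz":-0.4,"fingers":-1}
    - {"wx":0,"wy":0,"wz":-0.19,"dx":-0.6,"dy":0.5,"dz":-0.5,"fingers":-1}
    - {"wx":0,"wy":0,"wz":-0.25,"dx":-0.77,"dy":0.64,"dz":-0.5,"fingers":-1}

```text
clock: 16.55
eef_pos: [481.4, 277.8, 181.6]
eef_rot: [3.139, 0.0, 2.091]
wrist_force: [0.4, 0.5, -1.1]
finger_gap: 94.1
finger_force: 0.0
```

>>> servo_tool:
  motion:
    - {"wx":0,"wy":0,"wz":-0.06,"dx":-0.3,"dy":0.1,"dz":0,"fingers":-1}
    - {"wx":0,"wy":0,"wz":-0.12,"dx":-0.6,"dy":0.15,"dz":0,"fingers":-1}
    - {"wx":0,"wy":0,"wz":-0.19,"dx":-0.8,"dy":0.19,"dz":0,"fingers":-1}
    - {"wx":0,"wy":0,"wz":-0.25,"dx":-0.98,"dy":0.19,"dz":0,"fingers":-1}
    - {"wx":0,"wy":0,"wz":-0.25,"dx":-0.98,"dy":0.19,"dz":0,"fingers":-1}
    - {"wx":0,"wy":0,"wz":-0.25,"dx":-0.98,"dy":0.19,"dz":0,"fingers":-1}

```text
clock: 17.15
eef_pos: [544.6, 202.9, 179.9]
eef_rot: [-3.141, -0.001, 2.582]
wrist_force: [-0.6, 0.2, -0.0]
finger_gap: 94.2
finger_force: 0.0
```

```bash
python3 - <<'E'
from look import *
look(dict(candle=(414.5,354.5,15,0),egg_cup=(545.5,203,15,0),box_base=(544,211.7,0,.065)),"w5")
print(step((545.5,203,25)))
E
```

```text
17.15 [544.6 202.9 179.9] [-3.141e+00 -1.000e-03  2.582e+00] [ 0.29  0.39  1.46  0.    1.29 -0.72]
wrist candle 0.96 360 419 0 18 (array([453.26, 319.21,  15.  ,   0.  ]), [np.float64(15.44)])
top candle 0.56 198 222 215 238 (array([412.96, 356.61,  15.  ,   0.  ]), [np.float64(0.8)])
  both (array([ 413.39,  402.  , -207.17,    0.  ]), [np.float64(9.23), np.float64(4.62)])
wrist egg_cup 0.66 299 350 170 221 (array([546.12, 203.73,  15.  ,   0.  ]), [np.float64(0.59)])
wrist box_base 0.57 242 420 98 261 (array([ 5.4498e+02,  2.1127e+02, -0.0000e+00,  8.0000e-02]), [np.float64(1.98)])
top box_base 0.62 291 296 171 190 (array([573.69, 163.37,  -0.  ,  -1.83]), [np.float64(25.81)])
  both (array([ 5.4592e+02,  2.1135e+02, -9.2700e+00,  8.0000e-02]), [np.float64(0.23), np.float64(11.25)])
(array([-0.008,  0.003,  1.555]), None)
```

View pics/w5.png

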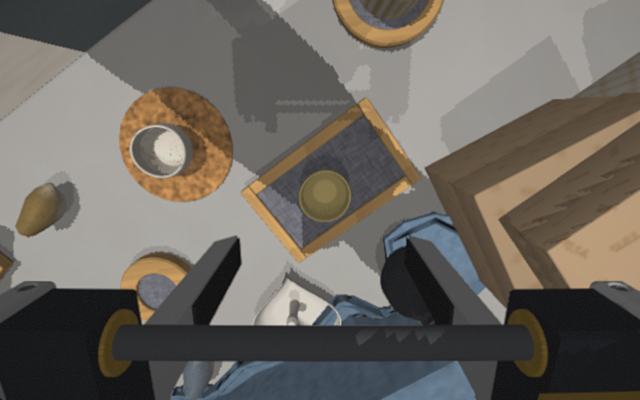

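The picture shows the egg cup (325,195) in the rectangular base, the pot on the mat, and the small round base free (155,285). A tall box stack stands close on the right (430,170) and a vase at (400,280), so I turn the gripper away from both before descending.

>>> servo_tool:
  motion:
    - {"wx":0,"wy":0,"wz":-0.06,"dx":-0.01,"dy":0.01,"dz":0,"fingers":-1}
    - {"wx":0,"wy":0,"wz":-0.13,"dx":-0.01,"dy":0.01,"dz":0,"fingers":-1}
    - {"wx":0,"wy":0,"wz":-0.2,"dx":-0.01,"dy":0.01,"dz":0,"fingers":-1}
    - {"wx":0,"wy":0,"wz":-0.27,"dx":-0.01,"dy":0.01,"dz":0,"fingers":-1}
    - {"wx":0,"wy":0,"wz":-0.34,"dx":-0.01,"dy":0.01,"dz":0,"fingers":-1}
    - {"wx":0,"wy":0,"wz":-0.41,"dx":-0.01,"dy":0.01,"dz":0,"fingers":-1}
    - {"wx":0,"wy":0,"wz":-0.48,"dx":-0.01,"dy":0.01,"dz":0,"fingers":-1}
    - {"wx":0,"wy":0,"wz":-0.53,"dx":-0.01,"dy":0.01,"dz":0,"fingers":-1}
    - {"wx":0,"wy":0,"wz":-0.53,"dx":-0.01,"dy":0.01,"dz":0,"fingers":-1}
    - {"wx":0,"wy":0,"wz":-0.53,"dx":-0.01,"dy":0.01,"dz":0,"fingers":-1}

```text
clock: 18.55
eef_pos: [546.2, 203.2, 180.5]
eef_rot: [-3.142, 0.0, -2.641]
wrist_force: [0.7, 0.2, 0.4]
finger_gap: 94.0
finger_force: 0.0
```

```bash
python3 - <<'E'
from look import *
s=look(dict(egg_cup=(545.5,203,15,0),candle=(414.5,354.5,15,0)),"w6",("wrist","scene"))
t=camera("top");c=camera("scene")
X=tri([(t,(236,167.2)),(c,(292,176))]);print("box corner",X.round(),at_z(t,(236,167.2),0).round(),at_z(c,(292,176),0).round())
# vase base: scene crop (372,145), top neck
print("vase base",at_z(c,(180+372/2.5,120+147/2.5),0).round())
print(step((545.8,203.5,25)))
E
```

```text
18.55 [546.2 203.2 180.5] [-3.142  0.    -2.641] [ 0.29  0.39  1.46  0.    1.29 -1.78]
wrist egg_cup 0.55 296 349 169 219 (array([545.89, 203.54,  15.  ,   0.  ]), [np.float64(0.61)])
scene egg_cup 0.57 297 314 179 194 (array([539.96, 198.15,  15.  ,   0.  ]), [np.float64(0.48)])
  both (array([546.95, 204.2 ,   9.79,   0.  ]), [np.float64(0.51), np.float64(0.52)])
wrist candle 0.61 486 587 116 189 (array([414.27, 354.94,  15.  ,   0.  ]), [np.float64(0.44)])
scene candle 0.63 225 247 167 195 (array([409.34, 349.07,  15.  ,   0.  ]), [np.float64(0.47)])
  both (array([413.38, 357.4 ,  11.09,   0.  ]), [np.float64(0.29), np.float64(0.38)])
box corner [581. 302.  12.] [584. 304.   0.] [595. 319.   0.]
vase base [663. 226.   0.]
(array([0.002, 0.005, 1.554]), None)
```

View pics/w6.png

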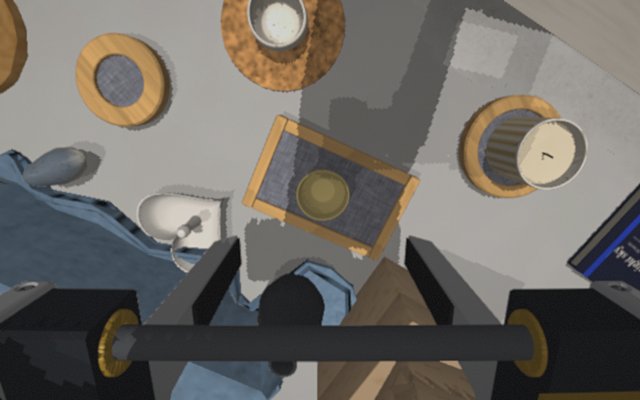

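The candle sits upright in its base (fit 414,355; pixel 552,153). The box stack and vase are now clear of the gripper body. Descending on the egg cup.

>>> servo_tool:
  motion:
    - {"wx":0,"wy":0,"wz":0,"dx":0,"dy":0,"dz":0.2,"fingers":-1}
    - {"wx":0,"wy":0,"wz":0,"dx":0,"dy":0,"dz":0.5,"fingers":-1}
    - {"wx":0,"wy":0,"wz":0,"dx":0,"dy":0,"dz":0.8,"fingers":-1}
    - {"wx":0,"wy":0,"wz":0,"dx":0,"dy":0,"dz":1,"fingers":-1}

```text
clock: 19.35
eef_pos: [545.5, 202.9, 78.4]
eef_rot: [3.141, -0.002, -2.638]
wrist_force: [-0.4, 0.1, -0.4]
finger_gap: 94.1
finger_force: 0.0
```

>>> servo_tool:
  motion:
    - {"wx":0,"wy":0,"wz":0,"dx":0,"dy":0,"dz":0.2,"fingers":-1}
    - {"wx":0,"wy":0,"wz":0,"dx":0,"dy":0,"dz":0.4,"fingers":-1}
    - {"wx":0,"wy":0,"wz":0,"dx":0,"dy":0,"dz":0.5,"fingers":-1}
    - {"wx":0,"wy":0,"wz":0,"dx":0,"dy":0,"dz":0.55,"fingers":-1}
    - {"wx":0,"wy":0,"wz":0,"dx":0,"dy":0,"dz":0.55,"fingers":-1}

```text
clock: 19.85
eef_pos: [546.2, 203.1, 25.4]
eef_rot: [3.142, -0.0, -2.638]
wrist_force: [-0.2, -0.7, 0.3]
finger_gap: 94.1
finger_force: 0.0
```

>>> servo_tool:
  motion:
    - {"wx":0,"wy":0,"wz":0,"dx":0,"dy":0,"dz":0,"fingers":1}
    - {"wx":0,"wy":0,"wz":0,"dx":0,"dy":0,"dz":0,"fingers":1}
    - {"wx":0,"wy":0,"wz":0,"dx":0,"dy":0,"dz":0,"fingers":1}
    - {"wx":0,"wy":0,"wz":0,"dx":0,"dy":0,"dz":0,"fingers":1}
    - {"wx":0,"wy":0,"wz":0,"dx":0,"dy":0,"dz":0,"fingers":1}
    - {"wx":0,"wy":0,"wz":0,"dx":0,"dy":0,"dz":0,"fingers":1}
  newtons: 10

```text
clock: 20.45
eef_pos: [546.2, 203.2, 25.5]
eef_rot: [-3.142, 0.0, -2.637]
wrist_force: [0.3, -1.4, 0.5]
finger_gap: 50.0
finger_force: 10.1
```

>>> servo_tool:
  motion:
    - {"wx":0,"wy":0,"wz":0,"dx":0,"dy":0,"dz":-0.1,"fingers":1}
    - {"wx":0,"wy":0,"wz":0,"dx":0,"dy":0,"dz":-0.3,"fingers":1}
    - {"wx":0,"wy":0,"wz":0,"dx":0,"dy":0,"dz":-0.5,"fingers":1}
    - {"wx":0,"wy":0,"wz":0,"dx":0,"dy":0,"dz":-0.6,"fingers":1}

```text
clock: 20.85
eef_pos: [546.8, 203.3, 87.7]
eef_rot: [-3.141, 0.002, -2.637]
wrist_force: [0.3, -0.7, -2.3]
finger_gap: 49.9
finger_force: 10.0
```

>>> servo_tool:
  motion:
    - {"wx":0,"wy":0,"wz":0.05,"dx":0.05,"dy":-0.1,"dz":0,"fingers":1}
    - {"wx":0,"wy":0,"wz":0.11,"dx":0.12,"dy":-0.22,"dz":0,"fingers":1}
    - {"wx":0,"wy":0,"wz":0.17,"dx":0.2,"dy":-0.35,"dz":0,"fingers":1}
    - {"wx":0,"wy":0,"wz":0.23,"dx":0.26,"dy":-0.45,"dz":0,"fingers":1}
    - {"wx":0,"wy":0,"wz":0.29,"dx":0.32,"dy":-0.55,"dz":0,"fingers":1}
    - {"wx":0,"wy":0,"wz":0.35,"dx":0.37,"dy":-0.64,"dz":0,"fingers":1}

```text
clock: 21.45
eef_pos: [544.6, 128.6, 85.5]
eef_rot: [-3.141, -0.0, 2.941]
wrist_force: [-0.3, -0.6, -1.1]
finger_gap: 49.9
finger_force: 10.0
```

>>> servo_tool:
  motion:
    - {"wx":0,"wy":0,"wz":0.06,"dx":-0.03,"dy":-0.15,"dz":0,"fingers":1}
    - {"wx":0,"wy":0,"wz":0.12,"dx":-0.06,"dy":-0.3,"dz":0,"fingers":1}
    - {"wx":0,"wy":0,"wz":0.18,"dx":-0.09,"dy":-0.45,"dz":0,"fingers":1}
    - {"wx":0,"wy":0,"wz":0.24,"dx":-0.12,"dy":-0.6,"dz":0,"fingers":1}
    - {"wx":0,"wy":0,"wz":0.3,"dx":-0.14,"dy":-0.7,"dz":0,"fingers":1}
    - {"wx":0,"wy":0,"wz":0.35,"dx":-0.14,"dy":-0.73,"dz":0,"fingers":1}

```text
clock: 22.05
eef_pos: [544.2, 53.9, 85.5]
eef_rot: [-3.141, -0.0, 2.24]
wrist_force: [0.1, -0.7, -1.0]
finger_gap: 50.1
finger_force: 10.0
```

>>> servo_tool:
  motion:
    - {"wx":0,"wy":0,"wz":0,"dx":-0.15,"dy":-0.12,"dz":0,"fingers":1}
    - {"wx":0,"wy":0,"wz":0,"dx":-0.3,"dy":-0.24,"dz":0,"fingers":1}
    - {"wx":0,"wy":0,"wz":0,"dx":-0.45,"dy":-0.37,"dz":0,"fingers":1}
    - {"wx":0,"wy":0,"wz":0,"dx":-0.58,"dy":-0.47,"dz":0,"fingers":1}
    - {"wx":0,"wy":0,"wz":0,"dx":-0.58,"dy":-0.47,"dz":0,"fingers":1}
    - {"wx":0,"wy":0,"wz":0,"dx":-0.58,"dy":-0.47,"dz":0,"fingers":1}

```text
clock: 22.65
eef_pos: [543.7, -19.6, 85.5]
eef_rot: [-3.142, -0.0, 2.245]
wrist_force: [1.0, 1.0, -0.3]
finger_gap: 49.9
finger_force: 10.0
```

```bash
python3 - <<'E'
from look import *
s=look(dict(egg_cup_base=(544.5,-19.5,0,0),egg_cup=(544,-20,75,0)),"w7",("wrist","scene"))
print(step((544.5,-19.5,27)))
E
```

```text
22.65 [543.7 -19.6  85.5] [-3.142 -0.     2.245] [-0.1   0.42  1.66  0.    1.06 -0.78]
wrist egg_cup_base 0.67 270 381 160 240 (array([545.27, -18.66,  -0.  ,   0.  ]), [np.float64(1.51)])
scene egg_cup_base 0.66 349 381 213 236 (array([541.67, -21.72,  -0.  ,   0.  ]), [np.float64(0.83)])
  both (array([545.82, -19.07,  -6.44,   0.  ]), [np.float64(1.59), np.float64(0.7)])
wrist egg_cup 0.89 274 372 217 309 (array([543.15, -20.02,  75.  ,   0.  ]), [np.float64(0.84)])
(array([-0.007,  0.004,  0.585]), None)
```

View pics/w7.png

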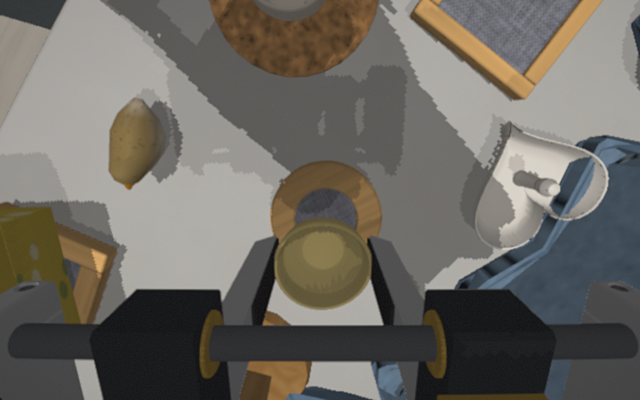

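The egg cup (322,265) is held upright, square over the small round base (325,205).

>>> servo_tool:
  motion:
    - {"wx":0,"wy":0,"wz":0,"dx":0,"dy":0.015,"dz":0.1,"fingers":1}
    - {"wx":0,"wy":0,"wz":0,"dx":0,"dy":0.015,"dz":0.25,"fingers":1}
    - {"wx":0,"wy":0,"wz":0,"dx":0,"dy":0.015,"dz":0.4,"fingers":1}
    - {"wx":0,"wy":0,"wz":0,"dx":0,"dy":0.015,"dz":0.5,"fingers":1}
    - {"wx":0,"wy":0,"wz":0,"dx":0,"dy":0.015,"dz":0.55,"fingers":1}
    - {"wx":0,"wy":0,"wz":0,"dx":0,"dy":0.015,"dz":0.58,"fingers":1}
    - {"wx":0,"wy":0,"wz":0,"dx":0,"dy":0.015,"dz":0.585,"fingers":1}
    - {"wx":0,"wy":0,"wz":0,"dx":0,"dy":0.015,"dz":0.585,"fingers":1}

```text
clock: 23.75
eef_pos: [545.2, -18.8, 27.3]
eef_rot: [3.141, 0.0, 2.246]
wrist_force: [-0.3, -0.6, -1.2]
finger_gap: 49.8
finger_force: 10.0
```

>>> servo_tool:
  motion:
    - {"wx":0,"wy":0,"wz":0,"dx":0,"dy":0,"dz":0.01,"fingers":1}
    - {"wx":0,"wy":0,"wz":0,"dx":0,"dy":0,"dz":0.015,"fingers":1}
    - {"wx":0,"wy":0,"wz":0,"dx":0,"dy":0,"dz":0.015,"fingers":1}

```text
clock: 24.05
eef_pos: [545.0, -18.8, 25.6]
eef_rot: [3.141, 0.0, 2.246]
wrist_force: [-0.4, -0.6, -0.7]
finger_gap: 49.8
finger_force: 10.0
```

>>> servo_tool:
  motion:
    - {"wx":0,"wy":0,"wz":0,"dx":0,"dy":0,"dz":0,"fingers":0.2}
    - {"wx":0,"wy":0,"wz":0,"dx":0,"dy":0,"dz":0,"fingers":-0.5}
    - {"wx":0,"wy":0,"wz":0,"dx":0,"dy":0,"dz":0,"fingers":-1}
    - {"wx":0,"wy":0,"wz":0,"dx":0,"dy":0,"dz":0,"fingers":-1}
    - {"wx":0,"wy":0,"wz":0,"dx":0,"dy":0,"dz":-0.2,"fingers":-1}
    - {"wx":0,"wy":0,"wz":0,"dx":0,"dy":0,"dz":-0.5,"fingers":-1}
    - {"wx":0,"wy":0,"wz":0,"dx":0,"dy":0,"dz":-0.9,"fingers":-1}
    - {"wx":0,"wy":0,"wz":0,"dx":0,"dy":0,"dz":-1,"fingers":-1}

```text
clock: 24.85
eef_pos: [546.5, -18.9, 129.5]
eef_rot: [3.138, 0.004, 2.246]
wrist_force: [0.1, 0.4, -0.6]
finger_gap: 93.8
finger_force: 0.0
```

>>> servo_tool:
  motion:
    - {"wx":0,"wy":0,"wz":0,"dx":0,"dy":0,"dz":-0.3,"fingers":-1}
    - {"wx":0,"wy":0,"wz":0,"dx":0,"dy":-0.2,"dz":-0.6,"fingers":-1}
    - {"wx":0,"wy":0,"wz":0,"dx":-0.05,"dy":-0.5,"dz":-0.9,"fingers":-1}
    - {"wx":0,"wy":0,"wz":0,"dx":-0.1,"dy":-0.8,"dz":-0.9,"fingers":-1}

```text
clock: 25.25
eef_pos: [489.2, -77.3, 218.6]
eef_rot: [3.138, 0.004, 2.247]
wrist_force: [0.3, -0.2, -0.2]
finger_gap: 94.1
finger_force: 0.0
```

>>> servo_tool:
  motion:
    - {"wx":0,"wy":0,"wz":0,"dx":-0.1,"dy":-0.3,"dz":0,"fingers":-1}
    - {"wx":0,"wy":0,"wz":0,"dx":-0.15,"dy":-0.6,"dz":0,"fingers":-1}
    - {"wx":0,"wy":0,"wz":0,"dx":-0.2,"dy":-0.8,"dz":0,"fingers":-1}

```text
clock: 25.55
eef_pos: [437.6, -143.3, 215.1]
eef_rot: [-3.141, -0.0, 2.245]
wrist_force: [0.7, 0.4, 0.0]
finger_gap: 94.1
finger_force: 0.0
```

>>> servo_tool:
  motion:
    - {"wx":0,"wy":0,"wz":0,"dx":-0.1,"dy":-0.3,"dz":0,"fingers":-1}
    - {"wx":0,"wy":0,"wz":0,"dx":-0.15,"dy":-0.6,"dz":0,"fingers":-1}
    - {"wx":0,"wy":0,"wz":0,"dx":-0.2,"dy":-0.77,"dz":0,"fingers":-1}
    - {"wx":0,"wy":0,"wz":0,"dx":-0.2,"dy":-0.77,"dz":0,"fingers":-1}
    - {"wx":0,"wy":0,"wz":0,"dx":-0.2,"dy":-0.77,"dz":0,"fingers":-1}

```text
clock: 26.05
eef_pos: [391.3, -205.8, 215.3]
eef_rot: [3.141, -0.0, 2.245]
wrist_force: [-0.1, 0.6, -0.1]
finger_gap: 94.0
finger_force: 0.0
```

```bash
python3 - <<'E'
from look import *
s=look(dict(egg_cup=(545,-19,15,0),gift_box=(391,-206,20,.72),pot_base=(393,-208,0,.27)),"w8",("wrist","scene"))
E
```

```text
26.05 [ 391.3 -205.8  215.3] [ 3.141 -0.     2.245] [-0.57  0.05  1.79  0.    1.3  -1.24]
wrist egg_cup 0.57 521 576 116 164 (array([544.26, -19.79,  15.  ,   0.  ]), [np.float64(0.29)])
scene egg_cup 0.73 356 375 208 225 (array([539.6 , -23.12,  15.  ,   0.  ]), [np.float64(0.46)])
  both (array([547.21, -17.83,   9.66,   0.  ]), [np.float64(0.45), np.float64(0.38)])
wrist gift_box 0.7 286 358 130 266 (array([ 391.87, -205.62,   20.  ,    0.7 ]), [np.float64(1.76)])
scene gift_box 0.97 358 419 241 294 (array([ 390.67, -206.47,   20.  ,    0.73]), [np.float64(1.0)])
  both (array([ 392.67, -206.08,   14.43,    0.71]), [np.float64(0.55), np.float64(0.7)])
wrist pot_base 0.76 268 377 158 212 (array([ 3.9464e+02, -2.0958e+02, -0.0000e+00,  1.9000e-01]), [np.float64(3.6)])
scene pot_base 0.73 357 408 292 311 (array([ 3.9006e+02, -2.0682e+02, -0.0000e+00,  3.5000e-01]), [np.float64(3.17)])
  both (array([ 3.946e+02, -2.113e+02, -1.924e+01,  2.100e-01]), [np.float64(1.79), np.float64(7.87)])
```

View pics/w8.png

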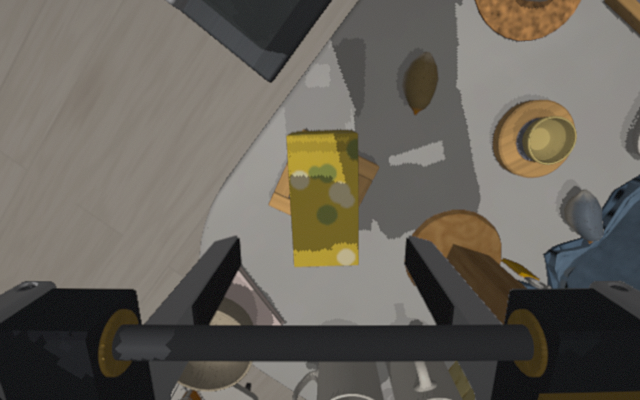

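The egg cup stands in its base (548,135; fit 544.5,-19.5). The box (323,198) is nearly aligned with the fingers, and the carousel is to the right and clear.

>>> servo_tool:
  motion:
    - {"wx":0,"wy":0,"wz":-0.018,"dx":0,"dy":0,"dz":0.2,"fingers":-1}
    - {"wx":0,"wy":0,"wz":-0.018,"dx":0,"dy":0,"dz":0.5,"fingers":-1}
    - {"wx":0,"wy":0,"wz":-0.018,"dx":0,"dy":0,"dz":0.8,"fingers":-1}
    - {"wx":0,"wy":0,"wz":-0.018,"dx":0,"dy":0,"dz":0.9,"fingers":-1}

```text
clock: 26.85
eef_pos: [390.3, -205.2, 123.2]
eef_rot: [-3.141, -0.003, 2.282]
wrist_force: [0.4, -0.6, 0.3]
finger_gap: 94.1
finger_force: 0.0
```

>>> servo_tool:
  motion:
    - {"wx":0,"wy":0,"wz":0,"dx":0,"dy":0,"dz":0.2,"fingers":-1}
    - {"wx":0,"wy":0,"wz":0,"dx":0,"dy":0,"dz":0.4,"fingers":-1}
    - {"wx":0,"wy":0,"wz":0,"dx":0,"dy":0,"dz":0.6,"fingers":-1}
    - {"wx":0,"wy":0,"wz":0,"dx":0,"dy":0,"dz":0.75,"fingers":-1}
    - {"wx":0,"wy":0,"wz":0,"dx":0,"dy":0,"dz":0.75,"fingers":-1}

```text
clock: 27.35
eef_pos: [390.8, -205.6, 49.7]
eef_rot: [-3.141, -0.002, 2.282]
wrist_force: [-0.3, -0.6, 0.9]
finger_gap: 94.2
finger_force: 0.0
```

>>> servo_tool:
  motion:
    - {"wx":0,"wy":0,"wz":0,"dx":0,"dy":0,"dz":0,"fingers":1}
    - {"wx":0,"wy":0,"wz":0,"dx":0,"dy":0,"dz":0,"fingers":1}
    - {"wx":0,"wy":0,"wz":0,"dx":0,"dy":0,"dz":0,"fingers":1}
    - {"wx":0,"wy":0,"wz":0,"dx":0,"dy":0,"dz":0,"fingers":1}
    - {"wx":0,"wy":0,"wz":0,"dx":0,"dy":0,"dz":0,"fingers":1}
    - {"wx":0,"wy":0,"wz":0,"dx":0,"dy":0,"dz":0,"fingers":1}
  newtons: 25

```text
clock: 27.95
eef_pos: [391.4, -206.0, 50.9]
eef_rot: [3.141, 0.001, 2.282]
wrist_force: [0.3, 2.1, 6.4]
finger_gap: 60.0
finger_force: 25.0
```

>>> servo_tool:
  motion:
    - {"wx":0,"wy":0,"wz":0,"dx":0,"dy":0,"dz":-0.1,"fingers":1}
    - {"wx":0,"wy":0,"wz":0,"dx":0,"dy":0,"dz":-0.3,"fingers":1}
    - {"wx":0,"wy":0,"wz":0,"dx":0,"dy":0,"dz":-0.5,"fingers":1}
    - {"wx":0,"wy":0,"wz":0,"dx":0,"dy":0,"dz":-0.7,"fingers":1}

```text
clock: 28.35
eef_pos: [391.0, -205.8, 121.6]
eef_rot: [-3.141, -0.0, 2.282]
wrist_force: [0.4, -1.2, -2.6]
finger_gap: 59.8
finger_force: 25.0
```

>>> servo_tool:
  motion:
    - {"wx":0,"wy":0,"wz":0,"dx":0.05,"dy":0.1,"dz":0,"fingers":1}
    - {"wx":0,"wy":0,"wz":0,"dx":0.15,"dy":0.28,"dz":0,"fingers":1}
    - {"wx":0,"wy":0,"wz":0,"dx":0.28,"dy":0.5,"dz":0,"fingers":1}
    - {"wx":0,"wy":0,"wz":0,"dx":0.43,"dy":0.78,"dz":0,"fingers":1}

```text
clock: 28.75
eef_pos: [422.0, -121.1, 119.6]
eef_rot: [-3.141, -0.001, 2.281]
wrist_force: [-0.4, -0.3, -1.9]
finger_gap: 60.0
finger_force: 25.0
```

>>> servo_tool:
  motion:
    - {"wx":0,"wy":0,"wz":0,"dx":0.14,"dy":0.26,"dz":0,"fingers":1}
    - {"wx":0,"wy":0,"wz":0,"dx":0.29,"dy":0.52,"dz":0,"fingers":1}
    - {"wx":0,"wy":0,"wz":0,"dx":0.43,"dy":0.78,"dz":0,"fingers":1}

```text
clock: 29.05
eef_pos: [453.0, -37.0, 119.5]
eef_rot: [-3.141, -0.001, 2.282]
wrist_force: [0.1, 0.8, -1.4]
finger_gap: 59.7
finger_force: 25.0
```

>>> servo_tool:
  motion:
    - {"wx":0,"wy":0,"wz":0,"dx":0.14,"dy":0.26,"dz":0,"fingers":1}
    - {"wx":0,"wy":0,"wz":0,"dx":0.29,"dy":0.52,"dz":0,"fingers":1}
    - {"wx":0,"wy":0,"wz":0,"dx":0.43,"dy":0.78,"dz":0,"fingers":1}

```text
clock: 29.35
eef_pos: [483.9, 46.5, 119.5]
eef_rot: [-3.141, -0.001, 2.282]
wrist_force: [0.9, 0.1, -1.3]
finger_gap: 59.9
finger_force: 25.0
```

>>> servo_tool:
  motion:
    - {"wx":0,"wy":0,"wz":0.04,"dx":0.11,"dy":0.2,"dz":0,"fingers":1}
    - {"wx":0,"wy":0,"wz":0.08,"dx":0.22,"dy":0.4,"dz":0,"fingers":1}
    - {"wx":0,"wy":0,"wz":0.12,"dx":0.33,"dy":0.6,"dz":0,"fingers":1}
    - {"wx":0,"wy":0,"wz":0.16,"dx":0.43,"dy":0.78,"dz":0,"fingers":1}

```text
clock: 29.75
eef_pos: [514.9, 129.7, 119.3]
eef_rot: [-3.14, -0.0, 1.959]
wrist_force: [0.3, -0.8, -2.4]
finger_gap: 60.0
finger_force: 25.0
```

>>> servo_tool:
  motion:
    - {"wx":0,"wy":0,"wz":0.04,"dx":0.15,"dy":0.14,"dz":0,"fingers":1}
    - {"wx":0,"wy":0,"wz":0.08,"dx":0.3,"dy":0.28,"dz":0,"fingers":1}
    - {"wx":0,"wy":0,"wz":0.12,"dx":0.45,"dy":0.42,"dz":0,"fingers":1}
    - {"wx":0,"wy":0,"wz":0.15,"dx":0.58,"dy":0.54,"dz":0,"fingers":1}
    - {"wx":0,"wy":0,"wz":0.16,"dx":0.65,"dy":0.6,"dz":0,"fingers":1}
    - {"wx":0,"wy":0,"wz":0.16,"dx":0.65,"dy":0.6,"dz":0,"fingers":1}
    - {"wx":0,"wy":0,"wz":0.16,"dx":0.65,"dy":0.6,"dz":0,"fingers":1}

```text
clock: 30.45
eef_pos: [545.3, 211.1, 119.5]
eef_rot: [-3.14, 0.0, 1.643]
wrist_force: [-0.3, -0.2, -1.8]
finger_gap: 59.8
finger_force: 25.0
```

```bash
python3 - <<'E'
from look import *
s=look(dict(box_base=(545,211.5,0,.07),gift_box=(545,211,90,.07),pot_base=(393,-208,0,.2)),"w9",("wrist","scene","top"))
print(step((545,211.5,45.5),yaw=1.641))
E
```

```text
30.45 [545.3 211.1 119.5] [-3.14   0.     1.643] [ 0.31  0.46  1.51 -0.    1.17  0.23]
wrist box_base 0.72 261 384 108 149 (array([ 5.4456e+02,  2.1085e+02, -0.0000e+00,  7.0000e-02]), [np.float64(1.9)])
scene box_base 0.86 273 335 176 210 (array([ 5.4168e+02,  2.0998e+02, -0.0000e+00,  3.0000e-02]), [np.float64(1.1)])
top box_base 0.71 287 297 161 196 (array([ 5.4901e+02,  2.0406e+02, -0.0000e+00, -1.0000e-02]), [np.float64(5.18)])
  both (array([ 5.4910e+02,  2.2139e+02, -5.3390e+01,  2.0000e-01]), [np.float64(10.76), np.float64(8.66), np.float64(3.96)])
wrist gift_box 0.78 241 405 144 399 (array([5.4488e+02, 2.0948e+02, 9.0000e+01, 7.0000e-02]), [np.float64(2.93)])
scene gift_box 0.63 280 326 132 177 (array([ 5.3915e+02,  2.0647e+02,  9.0000e+01, -3.0000e-02]), [np.float64(0.81)])
  both (array([5.4472e+02, 2.1104e+02, 7.7290e+01, 7.0000e-02]), [np.float64(2.54), np.float64(1.72)])
scene pot_base 0.65 356 375 208 225 (array([585.56,  30.85,  -0.  ,   0.6 ]), [np.float64(11.99)])
top pot_base 0.72 402 444 213 254 (array([ 3.9254e+02, -2.0896e+02, -0.0000e+00,  2.2000e-01]), [np.float64(1.76)])
  both (array([ 3.8734e+02, -1.6761e+02,  1.3684e+02,  3.4000e-01]), [np.float64(19.64), np.float64(5.35)])
(array([ 0.007, -0.01 ,  0.75 ]), np.float64(0.00038162508411976326))
```

View pics/w9.png

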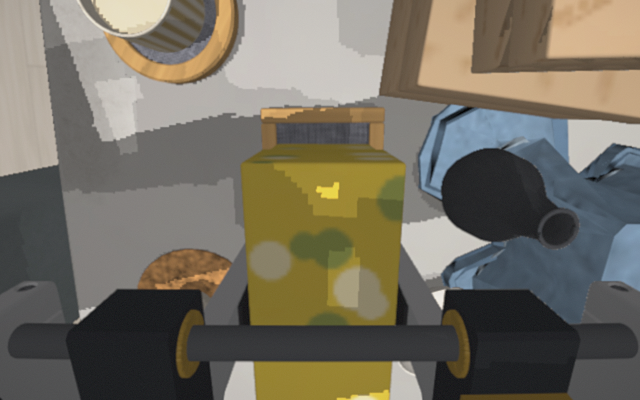

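The box (323,250) is centred over the recess opening (322,130). The vase neck (558,228) is on the right, so I check its position before lowering.

```bash
python3 - <<'E'
from h import *
w=camera("wrist");c=camera("scene")
o,d=px2ray(w,(558,228))
for z in(80,110,140,170): print(z,at_z(w,(558,228),z).round())
print(tri([(w,(558,228)),(c,(180+375/2.5,120+53/2.5))]).round())
E
```

```text
80 [709. 222.  80.]
110 [686. 231. 110.]
140 [663. 240. 140.]
170 [640. 249. 170.]
[677. 235. 120.]
```

>>> servo_tool:
  motion:
    - {"wx":0,"wy":0,"wz":0,"dx":0,"dy":0,"dz":0.15,"fingers":1}
    - {"wx":0,"wy":0,"wz":0,"dx":0,"dy":0,"dz":0.35,"fingers":1}
    - {"wx":0,"wy":0,"wz":0,"dx":0,"dy":0,"dz":0.5,"fingers":1}
    - {"wx":0,"wy":0,"wz":0,"dx":0,"dy":0,"dz":0.6,"fingers":1}
    - {"wx":0,"wy":0,"wz":0,"dx":0,"dy":0,"dz":0.67,"fingers":1}
    - {"wx":0,"wy":0,"wz":0,"dx":0,"dy":0,"dz":0.71,"fingers":1}
    - {"wx":0,"wy":0,"wz":0,"dx":0,"dy":0,"dz":0.72,"fingers":1}
    - {"wx":0,"wy":0,"wz":0,"dx":0,"dy":0,"dz":0.72,"fingers":1}

```text
clock: 31.95
eef_pos: [546.3, 211.0, 48.8]
eef_rot: [3.141, -0.0, 1.642]
wrist_force: [0.1, 0.1, -1.0]
finger_gap: 60.1
finger_force: 25.0
```

>>> servo_tool:
  motion:
    - {"wx":0,"wy":0,"wz":0,"dx":0,"dy":0,"dz":0.01,"fingers":1}
    - {"wx":0,"wy":0,"wz":0,"dx":0,"dy":0,"dz":0.015,"fingers":1}
    - {"wx":0,"wy":0,"wz":0,"dx":0,"dy":0,"dz":0.015,"fingers":1}

```text
clock: 32.25
eef_pos: [546.1, 211.0, 47.1]
eef_rot: [3.141, -0.0, 1.642]
wrist_force: [0.3, 0.1, -2.2]
finger_gap: 60.0
finger_force: 25.0
```

>>> servo_tool:
  motion:
    - {"wx":0,"wy":0,"wz":0,"dx":0,"dy":0,"dz":0.01,"fingers":1}
    - {"wx":0,"wy":0,"wz":0,"dx":0,"dy":0,"dz":0.015,"fingers":1}
    - {"wx":0,"wy":0,"wz":0,"dx":0,"dy":0,"dz":0.015,"fingers":1}

```text
clock: 32.55
eef_pos: [546.2, 211.0, 45.9]
eef_rot: [3.141, -0.0, 1.642]
wrist_force: [-2.0, -0.0, 4.8]
finger_gap: 59.8
finger_force: 25.0
```

>>> servo_tool:
  motion:
    - {"wx":0,"wy":0,"wz":0,"dx":0,"dy":0,"dz":0,"fingers":0.2}
    - {"wx":0,"wy":0,"wz":0,"dx":0,"dy":0,"dz":0,"fingers":-0.5}
    - {"wx":0,"wy":0,"wz":0,"dx":0,"dy":0,"dz":0,"fingers":-1}
    - {"wx":0,"wy":0,"wz":0,"dx":0,"dy":0,"dz":0,"fingers":-1}
    - {"wx":0,"wy":0,"wz":0,"dx":0,"dy":0,"dz":-0.2,"fingers":-1}
    - {"wx":0,"wy":0,"wz":0,"dx":0,"dy":0,"dz":-0.5,"fingers":-1}
    - {"wx":0,"wy":0,"wz":0,"dx":0,"dy":0,"dz":-0.9,"fingers":-1}
    - {"wx":0,"wy":0,"wz":0,"dx":0,"dy":0,"dz":-1,"fingers":-1}
    - {"wx":0,"wy":0,"wz":0,"dx":0,"dy":0,"dz":-1,"fingers":-1}

```text
clock: 33.45
eef_pos: [546.7, 211.1, 146.9]
eef_rot: [3.139, -0.001, 1.642]
wrist_force: [0.4, 0.2, -0.7]
finger_gap: 94.3
finger_force: 0.0
```

>>> servo_tool:
  motion:
    - {"wx":0,"wy":0,"wz":0,"dx":0,"dy":-0.05,"dz":-0.3,"fingers":-1}
    - {"wx":0,"wy":0,"wz":0,"dx":-0.2,"dy":-0.2,"dz":-0.4,"fingers":-1}
    - {"wx":0,"wy":0,"wz":0,"dx":-0.35,"dy":-0.4,"dz":-0.4,"fingers":-1}
    - {"wx":0,"wy":0,"wz":0,"dx":-0.55,"dy":-0.64,"dz":-0.4,"fingers":-1}

```text
clock: 33.85
eef_pos: [485.0, 151.0, 183.6]
eef_rot: [-3.139, 0.0, 1.642]
wrist_force: [0.5, 0.2, 1.2]
finger_gap: 93.9
finger_force: 0.0
```

>>> servo_tool:
  motion:
    - {"wx":0,"wy":0,"wz":-0.06,"dx":-0.2,"dy":-0.24,"dz":0,"fingers":-1}
    - {"wx":0,"wy":0,"wz":-0.12,"dx":-0.4,"dy":-0.47,"dz":0,"fingers":-1}
    - {"wx":0,"wy":0,"wz":-0.18,"dx":-0.5,"dy":-0.6,"dz":0,"fingers":-1}
    - {"wx":0,"wy":0,"wz":-0.24,"dx":-0.55,"dy":-0.64,"dz":0,"fingers":-1}
    - {"wx":0,"wy":0,"wz":-0.3,"dx":-0.55,"dy":-0.64,"dz":0,"fingers":-1}
    - {"wx":0,"wy":0,"wz":-0.3,"dx":-0.55,"dy":-0.64,"dz":0,"fingers":-1}
    - {"wx":0,"wy":0,"wz":-0.3,"dx":-0.55,"dy":-0.64,"dz":0,"fingers":-1}

```text
clock: 34.55
eef_pos: [425.9, 92.2, 184.4]
eef_rot: [-3.14, -0.001, 2.238]
wrist_force: [-0.6, 0.1, -0.6]
finger_gap: 94.0
finger_force: 0.0
```

```bash
python3 - <<'E'
from look import *
s=look(dict(gift_box=(545,211,15,.07),pinch_pot=(426,93,4,0),pot_base=(393,-208,0,.22)),"w10",("wrist","scene","top"))
print(step((426,93,15)))
E
```

```text
34.55 [425.9  92.2 184.4] [-3.140e+00 -1.000e-03  2.238e+00] [ 0.13  0.06  1.85 -0.    1.23 -0.54]
scene gift_box 0.87 282 326 157 200 (array([ 5.4158e+02,  2.0799e+02,  1.5000e+01, -3.0000e-02]), [np.float64(1.11)])
top gift_box 0.69 240 287 161 191 (array([5.4463e+02, 2.1323e+02, 1.5000e+01, 3.0000e-02]), [np.float64(1.24)])
  both (array([5.4854e+02, 2.1565e+02, 6.2200e+00, 2.0000e-02]), [np.float64(0.94), np.float64(1.36)])
wrist pinch_pot 0.74 297 350 163 216 (array([424.78,  93.71,   4.  ,   0.  ]), [np.float64(1.02)])
scene pinch_pot 0.71 292 311 210 230 (array([424.52,  91.45,   4.  ,   0.  ]), [np.float64(1.1)])
  both (array([4.2542e+02, 9.3100e+01, 3.3000e-01, 0.0000e+00]), [np.float64(0.73), np.float64(0.93)])
wrist pot_base 0.55 141 193 312 399 (array([ 3.9809e+02, -2.1693e+02, -0.0000e+00,  8.0000e-02]), [np.float64(11.02)])
scene pot_base 0.92 357 417 266 311 (array([ 3.9405e+02, -2.0967e+02, -0.0000e+00,  2.2000e-01]), [np.float64(1.25)])
top pot_base 0.6 402 445 213 253 (array([ 3.9272e+02, -2.1064e+02, -0.0000e+00,  1.9000e-01]), [np.float64(1.16)])
  both (array([ 3.9598e+02, -2.1067e+02, -6.6600e+00,  1.9000e-01]), [np.float64(8.7), np.float64(1.03), np.float64(1.3)])
(array([0.008, 0.004, 1.705]), None)
```

View pics/w10.png

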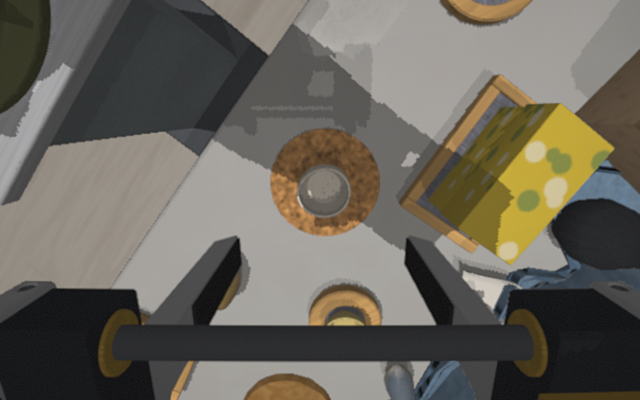

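The gift box (525,180) looks seated squarely in its recess. The pot (323,190) is on the mat under the gripper.

>>> servo_tool:
  motion:
    - {"wx":0,"wy":0,"wz":0,"dx":0.015,"dy":0,"dz":0.2,"fingers":-1}
    - {"wx":0,"wy":0,"wz":0,"dx":0.015,"dy":0,"dz":0.5,"fingers":-1}
    - {"wx":0,"wy":0,"wz":0,"dx":0.015,"dy":0,"dz":0.8,"fingers":-1}
    - {"wx":0,"wy":0,"wz":0,"dx":0.015,"dy":0,"dz":1,"fingers":-1}

```text
clock: 35.55
eef_pos: [424.6, 93.3, 83.8]
eef_rot: [-3.14, -0.001, 2.242]
wrist_force: [0.8, 0.0, 0.8]
finger_gap: 93.8
finger_force: 0.0
```

>>> servo_tool:
  motion:
    - {"wx":0,"wy":0,"wz":0,"dx":0,"dy":0,"dz":0.25,"fingers":-1}
    - {"wx":0,"wy":0,"wz":0,"dx":0,"dy":0,"dz":0.5,"fingers":-1}
    - {"wx":0,"wy":0,"wz":0,"dx":0,"dy":0,"dz":0.63,"fingers":-1}
    - {"wx":0,"wy":0,"wz":0,"dx":0,"dy":0,"dz":0.69,"fingers":-1}
    - {"wx":0,"wy":0,"wz":0,"dx":0,"dy":0,"dz":0.69,"fingers":-1}

```text
clock: 36.05
eef_pos: [425.0, 93.3, 16.1]
eef_rot: [-3.141, -0.0, 2.242]
wrist_force: [0.4, 0.6, 0.1]
finger_gap: 94.1
finger_force: 0.0
```

>>> servo_tool:
  motion:
    - {"wx":0,"wy":0,"wz":0,"dx":0,"dy":0,"dz":0,"fingers":1}
    - {"wx":0,"wy":0,"wz":0,"dx":0,"dy":0,"dz":0,"fingers":1}
    - {"wx":0,"wy":0,"wz":0,"dx":0,"dy":0,"dz":0,"fingers":1}
    - {"wx":0,"wy":0,"wz":0,"dx":0,"dy":0,"dz":0,"fingers":1}
    - {"wx":0,"wy":0,"wz":0,"dx":0,"dy":0,"dz":0,"fingers":1}
    - {"wx":0,"wy":0,"wz":0,"dx":0,"dy":0,"dz":0,"fingers":1}
  newtons: 15

```text
clock: 36.65
eef_pos: [425.3, 93.3, 16.6]
eef_rot: [3.141, 0.0, 2.242]
wrist_force: [-1.1, -0.8, 1.7]
finger_gap: 53.7
finger_force: 15.0
```

>>> servo_tool:
  motion:
    - {"wx":0,"wy":0,"wz":0,"dx":0,"dy":0,"dz":-0.1,"fingers":1}
    - {"wx":0,"wy":0,"wz":0,"dx":0,"dy":0,"dz":-0.35,"fingers":1}
    - {"wx":0,"wy":0,"wz":0,"dx":0,"dy":0,"dz":-0.65,"fingers":1}
    - {"wx":0,"wy":0,"wz":0,"dx":0,"dy":0,"dz":-0.8,"fingers":1}

```text
clock: 37.05
eef_pos: [425.9, 93.4, 99.2]
eef_rot: [3.139, 0.001, 2.242]
wrist_force: [-0.3, 0.0, -1.3]
finger_gap: 53.5
finger_force: 15.0
```

>>> servo_tool:
  motion:
    - {"wx":0,"wy":0,"wz":0,"dx":-0.1,"dy":-0.1,"dz":0,"fingers":1}
    - {"wx":0,"wy":0,"wz":0,"dx":-0.25,"dy":-0.25,"dz":0,"fingers":1}
    - {"wx":0,"wy":0,"wz":0,"dx":-0.47,"dy":-0.46,"dz":0,"fingers":1}
    - {"wx":0,"wy":0,"wz":0,"dx":-0.72,"dy":-0.71,"dz":0,"fingers":1}

```text
clock: 37.45
eef_pos: [414.2, -7.9, 97.1]
eef_rot: [3.141, 0.0, 2.243]
wrist_force: [0.4, 0.2, -0.3]
finger_gap: 53.3
finger_force: 15.0
```

>>> servo_tool:
  motion:
    - {"wx":0,"wy":0,"wz":0,"dx":-0.24,"dy":-0.24,"dz":0,"fingers":1}
    - {"wx":0,"wy":0,"wz":0,"dx":-0.48,"dy":-0.47,"dz":0,"fingers":1}
    - {"wx":0,"wy":0,"wz":0,"dx":-0.72,"dy":-0.71,"dz":0,"fingers":1}

```text
clock: 37.75
eef_pos: [403.3, -109.1, 97.1]
eef_rot: [3.141, 0.0, 2.242]
wrist_force: [0.2, 0.6, -1.1]
finger_gap: 53.5
finger_force: 15.0
```

>>> servo_tool:
  motion:
    - {"wx":0,"wy":0,"wz":0,"dx":-0.24,"dy":-0.24,"dz":0,"fingers":1}
    - {"wx":0,"wy":0,"wz":0,"dx":-0.44,"dy":-0.43,"dz":0,"fingers":1}
    - {"wx":0,"wy":0,"wz":0,"dx":-0.6,"dy":-0.58,"dz":0,"fingers":1}
    - {"wx":0,"wy":0,"wz":0,"dx":-0.73,"dy":-0.71,"dz":0,"fingers":1}
    - {"wx":0,"wy":0,"wz":0,"dx":-0.73,"dy":-0.71,"dz":0,"fingers":1}
    - {"wx":0,"wy":0,"wz":0,"dx":-0.73,"dy":-0.71,"dz":0,"fingers":1}

```text
clock: 38.35
eef_pos: [393.2, -208.8, 96.7]
eef_rot: [3.142, -0.0, 2.241]
wrist_force: [0.1, -0.1, -1.5]
finger_gap: 53.4
finger_force: 15.0
```

```bash
python3 - <<'E'
from look import *
s=look(dict(pot_base=(393,-210,0,.2),pinch_pot=(393,-210,84,0)),"w11",("wrist","scene","top"))
print(step((393.5,-209.8,27)))
E
```

```text
38.35 [ 393.2 -208.8   96.7] [ 3.142 -0.     2.241] [-0.57  0.2   1.92  0.    1.02 -1.24]
wrist pot_base 0.75 247 404 133 240 (array([ 3.9370e+02, -2.0915e+02, -0.0000e+00,  2.1000e-01]), [np.float64(2.27)])
scene pot_base 0.62 358 417 266 311 (array([ 3.9521e+02, -2.1001e+02, -0.0000e+00,  2.3000e-01]), [np.float64(1.32)])
top pot_base 0.71 401 422 218 254 (array([ 3.8978e+02, -1.8679e+02, -0.0000e+00,  2.3000e-01]), [np.float64(8.41)])
  both (array([ 3.9459e+02, -2.0994e+02, -7.4600e+00,  2.3000e-01]), [np.float64(0.58), np.float64(0.63), np.float64(1.8)])
wrist pinch_pot 0.89 270 374 213 315 (array([ 393.08, -209.54,   84.  ,    0.  ]), [np.float64(2.08)])
scene pinch_pot 0.84 378 404 240 264 (array([ 392.37, -210.65,   84.  ,    0.  ]), [np.float64(0.9)])
  both (array([ 393.98, -210.79,   79.98,    0.  ]), [np.float64(0.7), np.float64(0.91)])
(array([-0.008, -0.005,  0.695]), None)
```

View pics/w11.png

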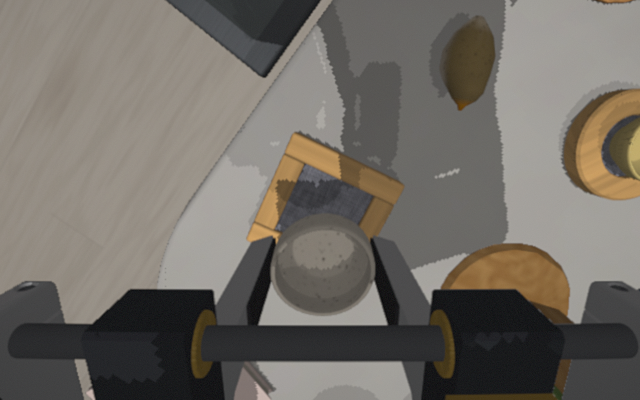

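The pot (323,263) is held upright over the square base (325,205), and the fits agree within about 1 mm. Lowering.

>>> servo_tool:
  motion:
    - {"wx":0,"wy":0,"wz":0,"dx":0,"dy":0,"dz":0.15,"fingers":1}
    - {"wx":0,"wy":0,"wz":0,"dx":0,"dy":0,"dz":0.35,"fingers":1}
    - {"wx":0,"wy":0,"wz":0,"dx":0,"dy":0,"dz":0.5,"fingers":1}
    - {"wx":0,"wy":0,"wz":0,"dx":0,"dy":0,"dz":0.6,"fingers":1}
    - {"wx":0,"wy":0,"wz":0,"dx":0,"dy":0,"dz":0.65,"fingers":1}
    - {"wx":0,"wy":0,"wz":0,"dx":0,"dy":0,"dz":0.68,"fingers":1}
    - {"wx":0,"wy":0,"wz":0,"dx":0,"dy":0,"dz":0.68,"fingers":1}

```text
clock: 39.5
eef_pos: [393.4, -209.1, 28.6]
eef_rot: [3.142, 0.0, 2.242]
wrist_force: [-1.0, 0.2, -0.5]
finger_gap: 53.6
finger_force: 15.0
```

>>> servo_tool:
  motion:
    - {"wx":0,"wy":0,"wz":0,"dx":0,"dy":0,"dz":0.01,"fingers":1}
    - {"wx":0,"wy":0,"wz":0,"dx":0,"dy":0,"dz":0.015,"fingers":1}
    - {"wx":0,"wy":0,"wz":0,"dx":0,"dy":0,"dz":0.015,"fingers":1}

```text
clock: 39.8
eef_pos: [393.6, -209.3, 27.6]
eef_rot: [3.141, 0.001, 2.242]
wrist_force: [-1.8, 1.5, 4.0]
finger_gap: 53.5
finger_force: 15.0
```

Contact felt. Release, rise and check everything.

>>> servo_tool:
  motion:
    - {"wx":0,"wy":0,"wz":0,"dx":0,"dy":0,"dz":0,"fingers":0.2}
    - {"wx":0,"wy":0,"wz":0,"dx":0,"dy":0,"dz":0,"fingers":-0.5}
    - {"wx":0,"wy":0,"wz":0,"dx":0,"dy":0,"dz":0,"fingers":-1}
    - {"wx":0,"wy":0,"wz":0,"dx":0,"dy":0,"dz":0,"fingers":-1}
    - {"wx":0,"wy":0,"wz":0,"dx":0,"dy":0,"dz":-0.2,"fingers":-1}
    - {"wx":0,"wy":0,"wz":0,"dx":0,"dy":0,"dz":-0.5,"fingers":-1}
    - {"wx":0,"wy":0,"wz":0,"dx":0,"dy":0,"dz":-0.9,"fingers":-1}
    - {"wx":0,"wy":0,"wz":0,"dx":0,"dy":0,"dz":-1,"fingers":-1}

```text
clock: 40.6
eef_pos: [394.5, -209.8, 130.5]
eef_rot: [3.14, 0.005, 2.242]
wrist_force: [0.4, -0.3, -0.4]
finger_gap: 94.1
finger_force: 0.0
```

>>> servo_tool:
  motion:
    - {"wx":0,"wy":0,"wz":0,"dx":0,"dy":0,"dz":-0.2,"fingers":-1}
    - {"wx":0,"wy":0,"wz":0,"dx":0,"dy":0,"dz":-0.4,"fingers":-1}
    - {"wx":0,"wy":0,"wz":0,"dx":0,"dy":0,"dz":-0.6,"fingers":-1}
    - {"wx":0,"wy":0,"wz":0,"dx":0,"dy":0,"dz":-0.6,"fingers":-1}

```text
clock: 41.0
eef_pos: [394.1, -209.5, 188.6]
eef_rot: [3.141, 0.003, 2.242]
wrist_force: [0.1, -0.0, 0.4]
finger_gap: 94.1
finger_force: 0.0
```

```bash
python3 - <<'E'
from look import *
look(dict(pinch_pot=(393,-210,15,0),gift_box=(545,211,15,.07),box_base=(545,211,0,.07),egg_cup=(545,-19,15,0),candle=(414,355,15,0)),"w12",("wrist","scene","top"))
c=camera("scene");t=camera("top")
a=cv2.resize(c["image"][120:330,180:500,::-1],(800,525),interpolation=cv2.INTER_CUBIC);cv2.imwrite("pics/s12.png",a)
E
```

```text
41.0 [ 394.1 -209.5  188.6] [3.141e+00 3.000e-03 2.242e+00] [-0.57  0.08  1.82 -0.    1.23 -1.24]
wrist pinch_pot 0.73 295 350 165 219 (array([ 393.44, -209.28,   15.  ,    0.  ]), [np.float64(0.76)])
scene pinch_pot 0.55 376 401 266 291 (array([ 391.75, -212.44,   15.  ,    0.  ]), [np.float64(0.99)])
top pinch_pot 0.7 415 435 223 242 (array([ 393.44, -208.08,   15.  ,    0.  ]), [np.float64(0.93)])
  both (array([ 394.25, -210.1 ,   10.11,    0.  ]), [np.float64(0.47), np.float64(0.87), np.float64(0.84)])
scene gift_box 0.76 281 327 155 200 (array([544.44, 210.93,  15.  ,  -0.  ]), [np.float64(0.82)])
top gift_box 0.91 241 289 161 191 (array([5.4391e+02, 2.1152e+02, 1.5000e+01, 3.0000e-02]), [np.float64(1.22)])
  both (array([5.4600e+02, 2.1301e+02, 1.1260e+01, 3.0000e-02]), [np.float64(0.91), np.float64(1.19)])
scene box_base 0.85 273 336 183 211 (array([ 5.4097e+02,  2.0795e+02, -0.0000e+00,  3.0000e-02]), [np.float64(0.84)])
top box_base 0.95 238 297 161 200 (array([ 5.4308e+02,  2.1256e+02, -0.0000e+00,  5.0000e-02]), [np.float64(1.16)])
  both (array([ 5.4588e+02,  2.1384e+02, -6.9300e+00,  5.0000e-02]), [np.float64(0.81), np.float64(0.98)])
wrist egg_cup 0.87 538 597 110 162 (array([544.57, -19.48,  15.  ,   0.  ]), [np.float64(0.62)])
scene egg_cup 0.76 356 375 208 225 (array([539.89, -22.91,  15.  ,   0.  ]), [np.float64(0.48)])
top egg_cup 0.54 344 361 169 186 (array([543.35, -19.9 ,  15.  ,   0.  ]), [np.float64(0.71)])
  both (array([545.95, -18.45,  12.  ,   0.  ]), [np.float64(0.43), np.float64(0.41), np.float64(0.99)])
scene candle 0.76 224 247 166 194 (array([412.  , 353.73,  15.  ,   0.  ]), [np.float64(0.52)])
top candle 0.62 198 225 215 238 (array([413.94, 354.7 ,  15.  ,   0.  ]), [np.float64(0.52)])
  both (array([413.82, 355.58,  13.09,   0.  ]), [np.float64(0.37), np.float64(0.54)])
```

View pics/s12.png

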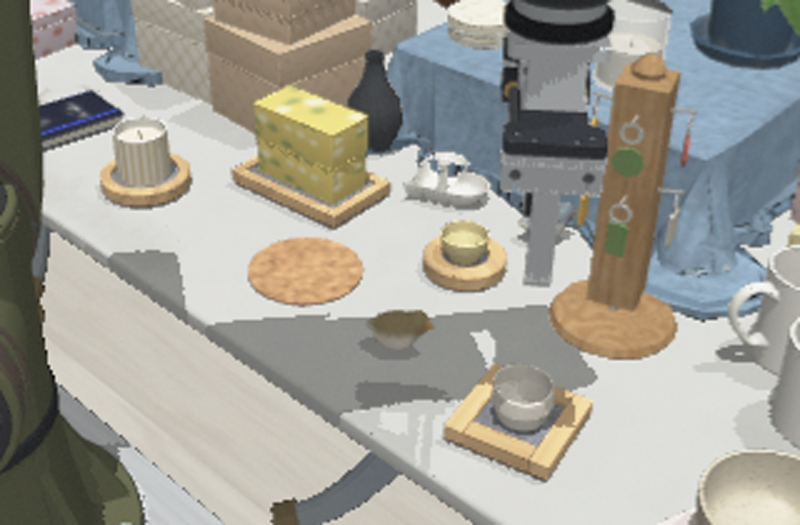

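The final scene view shows all four pieces upright and seated: candle (141,150), box (310,145), egg cup (464,243) and pot (522,398). The gripper is clear of them, so I hand in.

```bash
python3 -c "
from cell import *
print(sign_off())"
```

```text
the job is handed in; nothing more can be done
None
```

All four pieces stand upright in the recesses of their own bases, each within about 2 mm of its base's centre in the last camera fits. I handed the job in at about 42 s on the robot clock; the hand-in returned no verdict.

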